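Clamp the sleeves into the vibration-test fixture

ROBOT

A 6-joint arm with a two-finger parallel gripper is mounted at the origin on a cart in front of the work surface, level with it; the furniture and walls round the work are solid. World frame = base frame: x ahead of the robot, y to its left, z up, the work surface at z = 0. Lengths are in m, angles in rad, forces in N, time in s.
With the tool pointing down it reaches from about 0.3 to 0.875 m from the base axis. Payload 6.4 kg.
Tool frame: the origin (TCP) lies between the finger pads; the fingertips stand tip_extent ahead of it and the grasp point (between the pads) lies 5 mm behind it (tip_extent is the distance from the TCP to the fingertips, in m); z points along the fingers, y is the direction in which the jaws open and shut (so a half turn about z gives the same grasp; the last joint's range is limited). The gripper opens to 85 mm and grips with 20 to 120 N. Pads are 22 mm wide; open, the fingers measure 114 mm over their backs; the gripper's body (76 mm by 85 mm) begins 54 mm behind the grasp point. The pads swing forward as they close: fully open they stand 13 mm farther back than shut.
Start: joints at [1.14, 0.181, 1.607, -0, 1.354, -0.206], TCP at [0.128, 0.561, 0.245] pointing down, gripper open.
Joint ranges: [-2.99, 2.99], [-0.89, 2.07], [0.3, 2.58], [-1.14, 4.28], [0, 2.63], [-3.12, 3.12]. Speed limits (rad/s): [2.57, 2.57, 3.01, 3.14, 3.14, 3.14].

INTERFACE

Orientations are given as a unit quaternion [w, x, y, z].
In Python, from bench import * gives the robot as it stands.
- The arm moves only by the shell command python3 -m jog 'ROWS'. ROWS is JSON, a list of rows, each a list of 3 entries, a list of its own where there are three numbers: the shift along the tool's x, y, z in mm, then the turn, a rotation vector about the tool's x, y, z in rad, then the opening, from 0 (shut) to 1 (fully open). A call has 1 to 20 rows; each row is the pose to reach, as a shift and turn from the pose measured when the call began, along the tool's axes at that moment; what a row does not reach only later rows make up. A row lasts 1/12 s, in which the tool goes at most 41.7 mm and 7.16 degrees, less where a joint would pass 70% of its speed; a pose out of reach is approached as far as the arm can. A call with a gripper value outside its range is refused whole. The fingers move at their own pace and stop on an object; the grip force is fixed at half the most. Time passes only in rows, so rows that repeat a pose let the fingers close. It gives the time, the measured TCP pose, the force and the opening at its end, in the units of the state.
- get_obs(): the state, without advancing time (a new reading comes with each control period).
- camera(name): name is "scene" or "side" or "wrist"; returns (picture, depth): 420x560x3 uint8, red, green, blue; 420x560 float32, m along the optical axis (not along the pixel's ray), 0 where there is no reading.
- get_calibration(name): a dict with "fx", "fy", "cx", "cy" (pixels), "world_from_camera" (4x4, takes a point from camera to world coordinates). Camera axes: x right, y down, z forward; pixel columns grow to the right and rows downward; lengths in m; the calibration is good to about 2 mm. A picture is of the moment at which its call begins: read the wrist's pose just before it. get_calibration takes no time and is no camera call; for the wrist camera it gives the pose at the moment of the call.
- hand_in(): hands the job in, once; it reports no verdict.
The state is a dict: "time_s": time; "q": joint angles; "dq": joint speeds; "joint_efforts": joint torques, N m; "eef_pos": TCP position; "eef_rot": TCP orientation; "wrist_force": force on the tool from outside, world axes, zero at the start; "torque": the same for the moment, N m; "opening": opening from 0.0 (shut) to 1.0 (fully open).
Only numpy, scipy, OpenCV 4.12 (cv2) and the standard library are available. Lean on these libraries where they do the work, as an engineer would, in place of code of your own. Each camera call takes 0.05 s, during which the arm holds its last target.

TASK

Clamp every loose steel sleeve lying round the test fixture into it, one to a saddle, centred lengthwise: lay it in the V, swing the hinged half fully down over it and swing the bolt upright into the lug's slot. The fixture must stay balanced, so the two outer saddles must be filled and the middle one is used only if there is a third sleeve. Leave the other things on the bench where they are.

Things in the scene. Friction and masses are not known exactly. Their poses are not given: they have to be found in the camera images.
- fixture: vibration-test fixture, fixed to the bench: a grey plate 125 x 412 x 12 mm with three identical dark V-saddle tube clamps in a row along its long side, 135 mm apart. Origin: centre of the row, at the plate's underside (on the bench). Its y axis runs along the row towards the left clamp, its x axis points away from the robot (turned by up to 0.2 rad), z up. The numbers given for the clamps are in these axes
- saddle_left (a point): left saddle (the +y end of the row): the point where the centre of a clamped sleeve lies, on the clamp's middle, 52 mm above the bench; the sleeve's length runs along the fixture's y axis. The open V is 30 mm long (y), about 40 mm wide at its top and 5 mm lower than this point there; so a centred 106 mm sleeve sticks out 38 mm at each end, with 40 mm free below its axis: hold it by such an end. No axis turns
- saddle_mid (a point): mid saddle (the middle of the row): the point where the centre of a clamped sleeve lies, on the clamp's middle, 52 mm above the bench; the sleeve's length runs along the fixture's y axis. The open V is 30 mm long (y), about 40 mm wide at its top and 5 mm lower than this point there; so a centred 106 mm sleeve sticks out 38 mm at each end, with 40 mm free below its axis: hold it by such an end. No axis turns
- saddle_right (a point): right saddle (the -y end of the row): the point where the centre of a clamped sleeve lies, on the clamp's middle, 52 mm above the bench; the sleeve's length runs along the fixture's y axis. The open V is 30 mm long (y), about 40 mm wide at its top and 5 mm lower than this point there; so a centred 106 mm sleeve sticks out 38 mm at each end, with 40 mm free below its axis: hold it by such an end. No axis turns
- cap_left (a joint): hinged half (bright bent strap, 20 mm wide) of the left clamp, rad: 0 = closed over the sleeve with its lug resting on the saddle, 2.4 = fully open, tipped up and back away from the robot. Hinge axis: fixture y, 33 mm beyond the saddle point (+x), level with it. Stiff hinge: stays where it is left (about 1 N at the lug moves it)
- lug_left (a point): centre of the slotted lug at the free end of the left hinged half, 74 mm from the hinge axis: 20 mm wide (y), 7 mm thick, 17 mm long; slot 11 mm wide, open towards the robot when closed; when closed it lies 41 mm in front (-x) of the saddle point and 55.5 mm above the bench. Can be pinched from above across its 20 mm and swung on its circle about the hinge, turning between the pads
- cap_mid (a joint): hinged half (bright bent strap, 20 mm wide) of the mid clamp, rad: 0 = closed over the sleeve with its lug resting on the saddle, 2.4 = fully open, tipped up and back away from the robot. Hinge axis: fixture y, 33 mm beyond the saddle point (+x), level with it. Stiff hinge: stays where it is left (about 1 N at the lug moves it)
- lug_mid (a point): centre of the slotted lug at the free end of the mid hinged half, 74 mm from the hinge axis: 20 mm wide (y), 7 mm thick, 17 mm long; slot 11 mm wide, open towards the robot when closed; when closed it lies 41 mm in front (-x) of the saddle point and 55.5 mm above the bench. Can be pinched from above across its 20 mm and swung on its circle about the hinge, turning between the pads
- cap_right (a joint): hinged half (bright bent strap, 20 mm wide) of the right clamp, rad: 0 = closed over the sleeve with its lug resting on the saddle, 2.4 = fully open, tipped up and back away from the robot. Hinge axis: fixture y, 33 mm beyond the saddle point (+x), level with it. Stiff hinge: stays where it is left (about 1 N at the lug moves it)
- lug_right (a point): centre of the slotted lug at the free end of the right hinged half, 74 mm from the hinge axis: 20 mm wide (y), 7 mm thick, 17 mm long; slot 11 mm wide, open towards the robot when closed; when closed it lies 41 mm in front (-x) of the saddle point and 55.5 mm above the bench. Can be pinched from above across its 20 mm and swung on its circle about the hinge, turning between the pads
- bolt_left (a joint): swing bolt of the left clamp, rad: 0 = upright, in the slot of the closed lug, nut over the lug; 1.45 = lying out towards the robot. Pivot axis: fixture y, 41 mm in front (-x) of the saddle point, 34 mm above the bench. Stays where it is left (about 1 N at the nut moves it). Bolt 8 mm thick; the nut cannot pass through the lug: upright in the slot it locks the closed half, upright too early it is in the way of the half
- nut_left (a point): centre of the hex nut on the left swing bolt, 36 mm from the pivot: 24 mm across its flats (fixture y), 14 mm high along the bolt. Can be pinched from above across y and swung on its circle, turning between the pads
- bolt_mid (a joint): swing bolt of the mid clamp, rad: 0 = upright, in the slot of the closed lug, nut over the lug; 1.45 = lying out towards the robot. Pivot axis: fixture y, 41 mm in front (-x) of the saddle point, 34 mm above the bench. Stays where it is left (about 1 N at the nut moves it). Bolt 8 mm thick; the nut cannot pass through the lug: upright in the slot it locks the closed half, upright too early it is in the way of the half
- nut_mid (a point): centre of the hex nut on the mid swing bolt, 36 mm from the pivot: 24 mm across its flats (fixture y), 14 mm high along the bolt. Can be pinched from above across y and swung on its circle, turning between the pads
- bolt_right (a joint): swing bolt of the right clamp, rad: 0 = upright, in the slot of the closed lug, nut over the lug; 1.45 = lying out towards the robot. Pivot axis: fixture y, 41 mm in front (-x) of the saddle point, 34 mm above the bench. Stays where it is left (about 1 N at the nut moves it). Bolt 8 mm thick; the nut cannot pass through the lug: upright in the slot it locks the closed half, upright too early it is in the way of the half
- nut_right (a point): centre of the hex nut on the right swing bolt, 36 mm from the pivot: 24 mm across its flats (fixture y), 14 mm high along the bolt. Can be pinched from above across y and swung on its circle, turning between the pads
- sleeve1_mid (a point): ground steel sleeve, a plain grey round tube 35 mm in diameter and 106 mm long, 0.25 kg, lying on the bench (may be absent). Point: its centre, 17.5 mm up when it lies on the bench. Its y axis runs along its length; it rolls only sluggishly; x and z turn with it
- sleeve2_mid (a point): ground steel sleeve, a plain grey round tube 35 mm in diameter and 106 mm long, 0.25 kg, lying on the bench (may be absent). Point: its centre, 17.5 mm up when it lies on the bench. Its y axis runs along its length; it rolls only sluggishly; x and z turn with it
- sleeve3_mid (a point): ground steel sleeve, a plain grey round tube 35 mm in diameter and 106 mm long, 0.25 kg, lying on the bench (may be absent). Point: its centre, 17.5 mm up when it lies on the bench. Its y axis runs along its length; it rolls only sluggishly; x and z turn with it
- coupling: bystander: blackened hose coupling, 54 x 105 x 49 mm, lying (not a sleeve). Origin: centre of its underside
- jar: bystander: white jar with a red lid, 54 mm in diameter, 69 mm high, standing. Origin: centre of its underside
- barb: bystander: small barbed plug, 27 mm in diameter, 46 mm high, standing. Origin: centre of its underside
There are look-alikes about, which are no part of the job. What is shaped like the part that bears sleeve2_mid but green is not meant. Leave any purple look-alike of the part that bears sleeve3_mid alone.

How it is judged:
By the outcome, as a careful person would: the job done as asked, in the order asked, and still so for the second after the job is handed in, with the robot touching nothing.
Of sleeve1, sleeve2, sleeve3 only 2 to 3 are there at a start; the rules pass over those that are not, and their reading is None.
At some moment in a run one of sleeve1, sleeve2, sleeve3 may be knocked a few centimetres aside while the robot is not near it.
Once in a run the grip may slacken for a moment while it holds something.
It also fails if it takes over 210 s, if anything falls off the work surface, if the arm or the gripper's body presses on something with over 40 N, if the wrist force passes 120 N, or if a joint passes its speed limit or range.

## Working session

There is one attempt and no reset: what is moved stays moved. The work goes in short steps, Python scripts to look and compute and a shell command to move; the robot and the scene stay as the last step left them, time stands still between calls to the robot, and variables do not carry over. Pictures are saved under pics/ and viewed, and the job is handed in when it is done.

```bash
ls; mkdir -p pics; python3 - <<'E'
from bench import *
import cv2
o=get_obs(); print(o)
for n in ["scene","side","wrist"]:
    c=get_calibration(n); p,d=camera(n)
    cv2.imwrite(f"pics/{n}0.png",p[:,:,::-1]); print(n,c)
    import numpy as np; np.savez(f"pics/{n}0.npz",p=p,d=d,T=c["world_from_camera"],k=[c[x] for x in("fx","fy","cx","cy")])
E
```

```text
pics
{'time_s': 0.0, 'q': array([ 1.13970926e+00,  1.81510536e-01,  1.60797167e+00, -9.31561198e-06,
        1.35381521e+00, -2.06281540e-01]), 'dq': array([-0.00207277, -0.00090249,  0.00157241, -0.00150275,  0.00017442,
       -0.00150786]), 'joint_efforts': array([ 1.99375005e-03, -4.44883740e+01, -3.51331544e+01, -6.56030784e-05,
        9.05100169e-03,  1.81128691e-06]), 'eef_pos': array([0.12793316, 0.56006029, 0.24441885]), 'eef_rot': array([-2.62746890e-04,  1.12165183e-01,  9.93689210e-01, -8.10886748e-04]), 'wrist_force': array([-0.31089721, -0.69561475, -0.11492021]), 'torque': array([-0.02880277, -0.0287051 ,  0.01023832]), 'opening': 0.9984711693653585}
scene {'fx': 452.15926333553466, 'fy': 452.15926333553466, 'cx': 286.20957649577383, 'cy': 207.79264155390007, 'world_from_camera': array([[ 0.51346869, -0.60099055,  0.61250327, -0.43681379],
       [-0.85810641, -0.361125  ,  0.36502345, -0.58878341],
       [ 0.0018146 , -0.7130211 , -0.70114023,  1.22380394],
       [ 0.        ,  0.        ,  0.        ,  1.        ]])}
side {'fx': 515.381793682329, 'fy': 515.381793682329, 'cx': 273.1326431942354, 'cy': 207.03384064891998, 'world_from_camera': array([[ 9.62968063e-01, -1.39710112e-01,  2.30594004e-01,
         2.09581734e-01],
       [-2.69615295e-01, -4.97976741e-01,  8.24212811e-01,
        -1.25070358e+00],
       [-3.20413346e-04, -8.55862284e-01, -5.17203681e-01,
         8.47413710e-01],
       [ 0.00000000e+00,  0.00000000e+00,  0.00000000e+00,
         1.00000000e+00]])}
wrist {'fx': 309.3058092541439, 'fy': 309.3058092541439, 'cx': 283.2035274920693, 'cy': 214.04049296360955, 'world_from_camera': array([[ 0.22336584,  0.92950096,  0.29348879,  0.05298734],
       [ 0.97473253, -0.21236646, -0.06926032,  0.57741806],
       [-0.00205036,  0.30154346, -0.95345023,  0.37318538],
       [ 0.        ,  0.        ,  0.        ,  1.        ]])}
```

View pics/scene0.png

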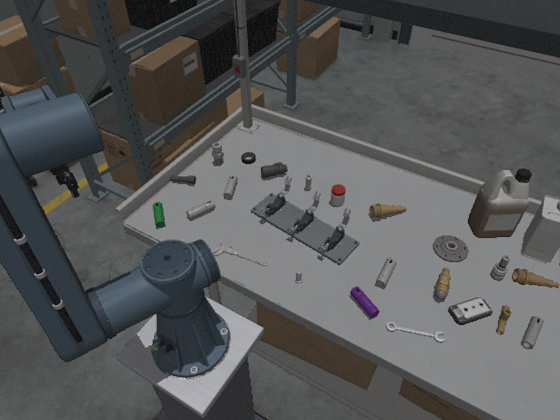

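View pics/side0.png

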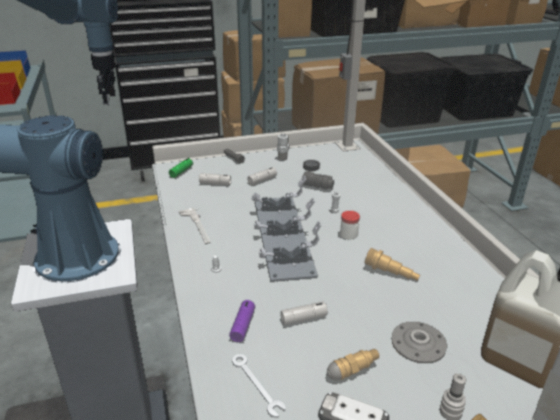

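View pics/wrist0.png

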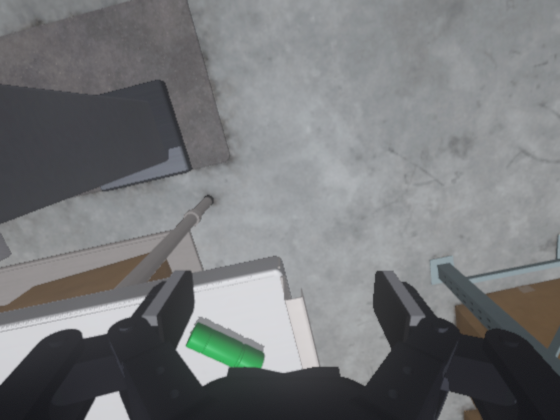

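```bash
cat > h.py <<'E'
import numpy as np, cv2
from bench import *
from scipy.spatial.transform import Rotation as R
def grab(n,tag):
    c=get_calibration(n); p,d=camera(n)
    K=[c[x] for x in("fx","fy","cx","cy")]; T=np.array(c["world_from_camera"])
    np.savez(f"pics/{tag}.npz",p=p,d=d,T=T,k=K); cv2.imwrite(f"pics/{tag}.png",p[:,:,::-1])
    return p,d,K,T
def load(tag):
    z=np.load(f"pics/{tag}.npz"); return z["p"],z["d"],z["k"],z["T"]
def ray(K,T,u,v,z):
    d=T[:3,:3]@np.array([(u-K[2])/K[0],(v-K[3])/K[1],1.]); o=T[:3,3]
    return o+d*(z-o[2])/d[2]
def pts(d,K,T):
    v,u=np.mgrid[:d.shape[0],:d.shape[1]]
    P=np.stack([(u-K[2])/K[0]*d,(v-K[3])/K[1]*d,d],-1)
    return P@T[:3,:3].T+T[:3,3]
def proj(K,T,P):
    q=(np.asarray(P)-T[:3,3])@T[:3,:3]; return K[0]*q[...,0]/q[...,2]+K[2],K[1]*q[...,1]/q[...,2]+K[3]
def crop(tag,x,y,w,h,s,out):
    p=load(tag)[0][y:y+h,x:x+w,::-1]; cv2.imwrite(f"pics/{out}.png",cv2.resize(p,None,fx=s,fy=s,interpolation=cv2.INTER_CUBIC))
def tool():
    o=get_obs(); q=o["eef_rot"]; return np.array(o["eef_pos"]),R.from_quat([q[1],q[2],q[3],q[0]]).as_matrix(),o
E
python3 - <<'E'
from h import *
crop("scene0",120,130,270,200,2.9,"c1"); crop("side0",160,120,240,220,2.7,"c2"); crop("scene0",330,200,230,170,3,"c3")
for n,uvs in {"scene0":[(201,210),(231,187),(386,271),(533,331)],"side0":[(215,180),(262,176),(304,313)]}.items():
    p,d,K,T=load(n)
    for u,v in uvs: print(n,u,v,ray(K,T,u,v,.0175).round(3), pts(d,K,T)[v,u].round(3))
E
```

```text
scene0 201 210 [0.441 0.31  0.018] [0.43  0.298 0.033]
scene0 231 187 [0.605 0.289 0.018] [0.59  0.276 0.035]
scene0 386 271 [ 0.53  -0.4    0.018] [ 0.514 -0.403  0.038]
scene0 533 331 [ 0.546 -0.861  0.018] [ 0.532 -0.857  0.035]
side0 215 180 [0.437 0.297 0.017] [0.435 0.286 0.023]
side0 262 176 [0.598 0.282 0.017] [0.596 0.274 0.022]
side0 304 313 [ 0.52  -0.406  0.017] [ 0.518 -0.413  0.025]
```

View pics/c1.png

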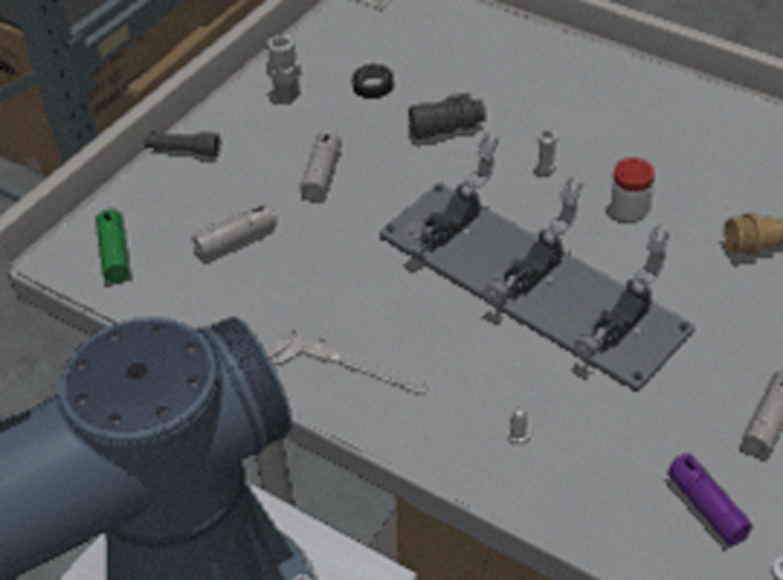

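View pics/c2.png

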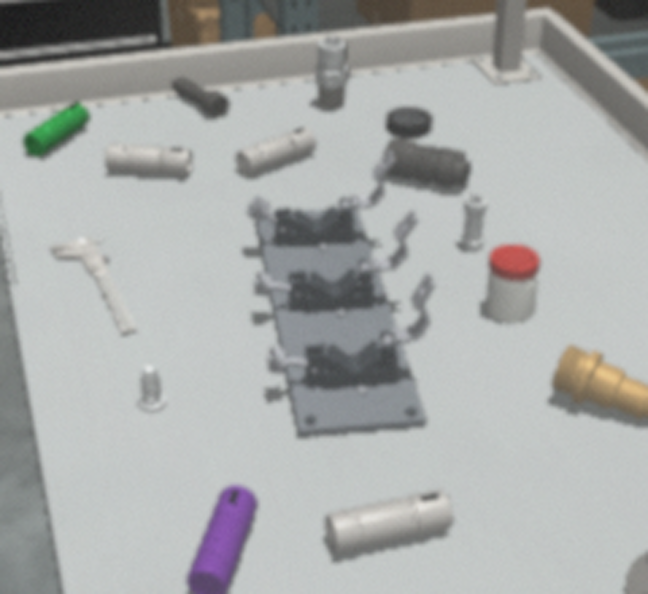

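View pics/c3.png

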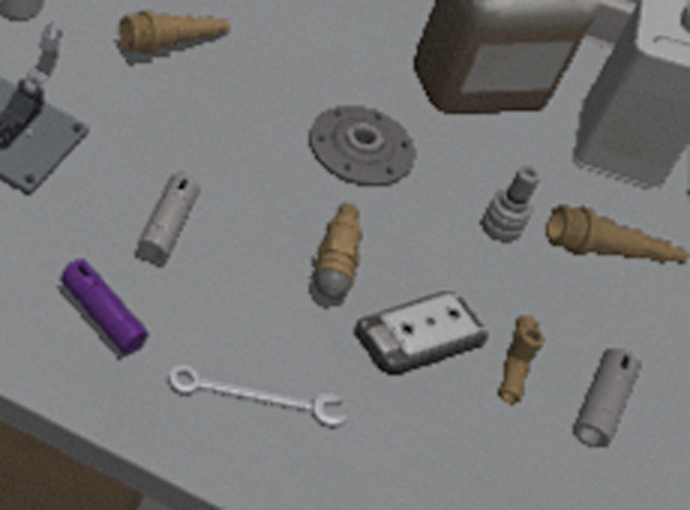

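```bash
python3 - <<'E'
from h import *
for tag in ("scene0","side0"):
    p,d,K,T=load(tag); P=pts(d,K,T)
    ok=(d>0)&(P[...,2]>.009)&(P[...,2]<.06)&(P[...,0]>.2)&(P[...,0]<.9)&(abs(P[...,1])<1.0)
    n,l,s,c=cv2.connectedComponentsWithStats(ok.astype(np.uint8))
    for i in range(1,n):
        if s[i,4]<40: continue
        Q=P[l==i][:,:2]; r=cv2.minAreaRect((Q*1000).astype(np.float32))
        print(tag,s[i].tolist(),np.round(r[0],0),np.round(r[1],0),round(r[2],1),"zmax",P[l==i][:,2].max().round(3),np.median(p[l==i],0))
E
python3 - <<'E'
from h import *
p,r,o=tool(); print(p,r.round(3))
E
```

```text
scene0 [115, 125, 112, 96, 1395] [575. 491.] [116. 647.] 88.6 zmax 0.06 [83. 81. 80.]
scene0 [211, 152, 13, 12, 95] [718. 456.] [84. 42.] 84.4 zmax 0.059 [71. 72. 73.]
scene0 [241, 152, 15, 12, 114] [804. 340.] [78. 59.] 27.4 zmax 0.028 [51.  52.  52.5]
scene0 [261, 161, 27, 18, 303] [790. 208.] [106. 107.] 47.6 zmax 0.057 [60. 59. 59.]
scene0 [224, 174, 14, 25, 203] [617. 300.] [145.  48.] 20.6 zmax 0.045 [115. 113. 112.]
scene0 [305, 179, 8, 11, 54] [788.  28.] [23. 68.] 89.4 zmax 0.059 [77. 78. 79.]
scene0 [251, 193, 109, 72, 2850] [566. -56.] [414. 152.] 80.9 zmax 0.06 [ 94.  97. 101.]
scene0 [331, 192, 14, 14, 140] [ 747. -111.] [30. 52.] 19.1 zmax 0.06 [90.5 90.  89. ]
scene0 [186, 200, 31, 19, 270] [446. 317.] [ 63. 112.] 65.6 zmax 0.044 [119.5 117.5 116.5]
scene0 [153, 202, 13, 25, 230] [340. 426.] [110.  38.] 47.6 zmax 0.045 [41. 97. 55.]
scene0 [369, 203, 39, 15, 345] [ 794. -305.] [ 75. 146.] 26.9 zmax 0.06 [107.  89.  64.]
scene0 [469, 215, 42, 24, 388] [ 873. -643.] [ 54. 140.] 0.1 zmax 0.06 [56. 48. 40.]
scene0 [433, 235, 36, 28, 755] [ 736. -555.] [121. 119.] 34.7 zmax
[... 2308 characters left out ...]
57, 42, 1843] [ 733. -557.] [119. 118.] 56.2 zmax 0.034 [136. 135. 131.]
side0 [481, 335, 59, 47, 1072] [ 869. -665.] [ 21. 118.] 24.8 zmax 0.06 [84. 72. 57.]
side0 [327, 349, 53, 31, 936] [ 567. -580.] [118.  43.] 8.8 zmax 0.043 [169. 147. 114.]
side0 [440, 389, 26, 30, 541] [ 706. -727.] [38. 42.] 40.0 zmax 0.06 [136. 135. 131.]
side0 [321, 392, 67, 28, 1174] [ 527. -682.] [ 62. 121.] 52.4 zmax 0.024 [223. 223. 221.]
side0 [534, 398, 26, 22, 312] [ 851. -799.] [49.  9.] 89.5 zmax 0.06 [107. 107. 103.]
side0 [472, 414, 15, 6, 59] [ 723. -778.] [29. 13.] 9.7 zmax 0.054 [153. 129.  89.]
[0.12798604 0.56016649 0.24459211] [[-0.975  0.223 -0.001]
 [ 0.223  0.975 -0.001]
 [ 0.    -0.001 -1.   ]]
```

```bash
cat >> h.py <<'E'
def go(x,y,z,yaw):
    "print tool shift mm and rotvec for a tool-down pose, tool x at yaw"
    p,r,o=tool()
    X=np.array([np.cos(yaw),np.sin(yaw),0]); Z=np.array([0,0,-1.]); T=np.stack([X,np.cross(Z,X),Z],1)
    s=r.T@(np.array([x,y,z])-p)*1000; w=R.from_matrix(r.T@T).as_rotvec()
    print("shift",s.round(1),"rot",w.round(3),"rows>=",max(np.linalg.norm(s)/41.7,np.degrees(np.linalg.norm(w))/7.16).round(1))
E
python3 -m jog '[[[-662,-505,-85],[0,0,-0.07],1],[[-662,-505,-85],[0,0,-0.07],1],[[-662,-505,-85],[0,0,-0.07],1],[[-662,-505,-85],[0,0,-0.07],1],[[-662,-505,-85],[0,0,-0.07],1],[[-662,-505,-85],[0,0,-0.07],1],[[-662,-505,-85],[0,0,-0.07],1],[[-662,-505,-85],[0,0,-0.07],1],[[-662,-505,-85],[0,0,-0.07],1],[[-662,-505,-85],[0,0,-0.07],1],[[-662,-505,-85],[0,0,-0.07],1],[[-662,-505,-85],[0,0,-0.07],1],[[-662,-505,-85],[0,0,-0.07],1],[[-662,-505,-85],[0,0,-0.07],1],[[-662,-505,-85],[0,0,-0.07],1],[[-662,-505,-85],[0,0,-0.07],1],[[-662,-505,-85],[0,0,-0.07],1],[[-662,-505,-85],[0,0,-0.07],1],[[-662,-505,-85],[0,0,-0.07],1],[[-662,-505,-85],[0,0,-0.07],1]]'
```

```text
time_s: 1.82
eef_pos: [0.6592, -0.0785, 0.3293]
eef_rot: [-0.001, 0.077, 0.997, -0.001]
wrist_force: [0.8, 0.4, 0.6]
opening: 1.001
```

```bash
python3 - <<'E'
from h import *
grab("wrist","w1"); print(get_obs()["q"].round(2))
crop("w1",120,20,330,250,2.4,"w1c")
E
```

```text
[-0.3   0.34  1.25 -0.    1.55 -1.71]
```

View pics/w1.png

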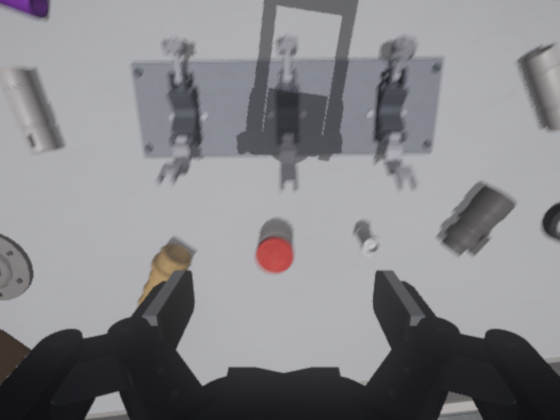

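View pics/w1c.png

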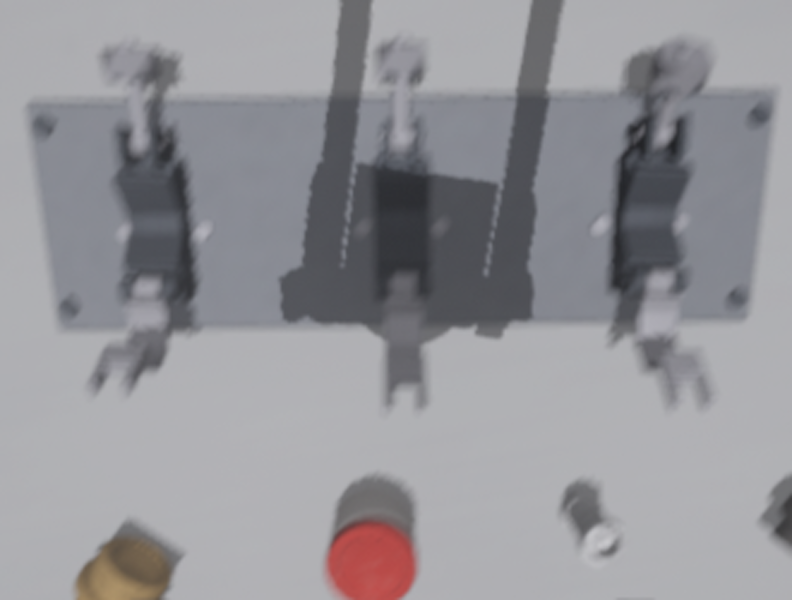

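```bash
python3 - <<'E'
from h import *
p,d,K,T=load("w1"); P=pts(d,K,T)
c=np.array([ray(K,T,u,v,.012)[:2] for u,v in [(131.7,62.9),(443.8,57.5),(431.3,152.5),(145,156.7)]])
print(c.round(4)); print([np.linalg.norm(c[i]-c[(i+1)%4]).round(4) for i in range(4)])
ctr=c.mean(0); y=(c[1]-c[0])+(c[2]-c[3]); yaw=np.arctan2(y[1],y[0])-np.pi/2; print("rgb",ctr.round(4),yaw)
# depth refined
hsv=(d>0)&(P[...,2]>.007)&(P[...,2]<.017)
n,l,s,cc=cv2.connectedComponentsWithStats(hsv.astype(np.uint8)); i=1+s[1:,4].argmax()
Q=P[l==i]; print(s[i],np.median(Q[:,2])); r=cv2.minAreaRect((Q[:,:2]*1000).astype(np.float32)); print(r)
# other heights: tubes
for u,v in [(35,110),(545,85)]: print(ray(K,T,u,v,.0175).round(3),P[v,u].round(3))
fx=np.array([np.cos(yaw),np.sin(yaw)]); fy=np.array([-fx[1],fx[0]])
for h,nm in ((.04,"nut"),(.1,"cap")):
  m=(P[...,2]>h-.02)&(P[...,2]<h+.06 if nm=="cap" else P[...,2]<.06)&(d>0)
  q=(P[...,:2]-ctr)@np.stack([fx,fy],1)
  for yy in(.135,0,-.135):
    sel=m&(abs(q[...,1]-yy)<.03)&((q[...,0]<-.06)if nm=="nut" else (q[...,0]>.03))&(abs(q[...,0])<.12)
    S=np.c_[q[sel],P[sel][:,2]]
    print(nm,yy,len(S),S.min(0).round(3),S.max(0).round(3),np.median(S,0).round(3))
E
```

```text
[[ 0.4863 -0.2532]
 [ 0.5432  0.1508]
 [ 0.6641  0.1332]
 [ 0.6068 -0.271 ]]
[np.float64(0.408), np.float64(0.1222), np.float64(0.4082), np.float64(0.1219)]
rgb [ 0.5751 -0.06  ] -0.14047932664235518
[ 292   56  107   98 7978] 0.012219058807945493
((583.7081909179688, 14.8214111328125), (137.98992919921875, 125.29130554199219), 81.9080581665039)
[ 0.523 -0.398  0.018] [ 0.524 -0.39   0.028]
[0.598 0.28  0.018] [0.597 0.272 0.028]
nut 0.135 88 [-0.081  0.124  0.049] [-0.06   0.149  0.06 ] [-0.076  0.13   0.057]
nut 0 347 [-0.085 -0.01   0.041] [-0.061  0.013  0.06 ] [-0.072  0.001  0.053]
nut -0.135 389 [-0.085 -0.145  0.035] [-0.06  -0.121  0.058] [-0.073 -0.131  0.051]
cap 0.135 398 [0.064 0.126 0.08 ] [0.089 0.147 0.118] [0.074 0.135 0.103]
cap 0 322 [ 0.064 -0.008  0.093] [0.088 0.012 0.118] [0.073 0.001 0.104]
cap -0.135 388 [ 0.056 -0.143  0.081] [ 0.076 -0.123  0.127] [ 0.065 -0.131  0.11 ]
```

```bash
cat >> h.py <<'E'
FC=np.array([.5751,-.060]); FY=-.1405
def f2w(x,y): 
    c,s=np.cos(FY),np.sin(FY); return FC[0]+c*x-s*y, FC[1]+s*x+c*y
def w2f(P):
    c,s=np.cos(FY),np.sin(FY); q=np.asarray(P)[...,:2]-FC; return np.stack([c*q[...,0]+s*q[...,1],-s*q[...,0]+c*q[...,1]],-1)
E
python3 - <<'E'
from h import *
p,d,K,T=load("w1"); P=pts(d,K,T); q=w2f(P)
for yy in (.135,0,-.135):
  print(yy)
  for a in np.arange(-.09,.1,.006):
    m=(d>0)&(abs(q[...,0]-a)<.003)&(abs(q[...,1]-yy)<.008)
    if m.sum(): print(round(a,3),m.sum(),np.median(P[m][:,2]).round(3),end=" | ")
  print()
  m=(d>0)&(abs(q[...,0])<.022)&(P[...,2]>.022)&(P[...,2]<.06)&(abs(q[...,1]-yy)<.04)
  print("V y-range",np.percentile(q[m][:,1],[3,50,97]).round(4))
  m=(d>0)&(q[...,0]>.06)&(P[...,2]>.09)&(abs(q[...,1]-yy)<.04); print("lug y",np.percentile(q[m][:,1],[3,50,97]).round(4))
  m=(d>0)&(q[...,0]<-.066)&(q[...,0]>-.09)&(P[...,2]>.045)&(abs(q[...,1]-yy)<.04); print("nut y",np.percentile(q[m][:,1],[3,50,97]).round(4))
E
```

```text
0.135
-0.09 64 0.0 | -0.084 56 0.0 | -0.078 93 0.001 | -0.072 128 0.062 | -0.066 117 0.068 | -0.06 158 0.065 | -0.054 142 0.049 | -0.048 66 0.045 | -0.042 73 0.042 | -0.036 79 0.041 | -0.03 76 0.034 | -0.024 56 0.045 | -0.018 64 0.046 | -0.012 65 0.04 | -0.006 69 0.035 | 0.0 53 0.032 | 0.006 59 0.033 | 0.012 61 0.038 | 0.018 62 0.044 | 0.024 60 0.047 | 0.03 64 0.056 | 0.036 62 0.058 | 0.042 70 0.062 | 0.048 112 0.059 | 0.054 105 0.059 | 0.06 93 0.06 | 0.066 172 0.065 | 0.072 152 0.099 | 0.078 117 0.103 | 0.084 84 0.001 | 0.09 51 0.0 | 0.096 41 0.0 | 
V y-range [0.1215 0.1341 0.1501]
lug y [0.1263 0.1355 0.1456]
nut y [0.1244 0.1344 0.1478]
0
-0.09 4 0.0 | -0.084 23 0.048 | -0.078 58 0.056 | -0.072 116 0.054 | -0.066 94 0.052 | -0.06 69 0.015 | -0.054 62 0.04 | -0.048 51 0.04 | -0.042 68 0.04 | -0.036 85 0.039 | -0.03 61 0.033 | -0.024 51 0.045 | -0.018 77 0.046 | -0.012 62 0.041 | -0.006 59 0.034 | 0.0 60 0.032 | 0.006 60 0.033 | 0.012 65 0.039 | 0.018 65 0.045 | 0.024 52 0.046 | 0.03 76 0.056 | 0.036 64 0.058 | 0.042 64 0.063 | 0.048 55 0.06 | 0.054 55 0.06 | 0.06 57 0.061 | 0.066 347 0.409 | 0.072 771 0.399 | 0.078 2522 0.397 | 0.084 20 0.117 | 0.09 3 0.114 | 
V y-range [-0.0125  0.0016  0.0156]
lug y [-0.0376  0.0037  0.0381]
nut y [-0.0097  0.0019  0.0126]
-0.135
-0.09 26 0.0 | -0.084 37 0.045 | -0.078 79 0.054 | -0.072 128 0.052 | -0.066 103 0.043 | -0.06 76 0.026 | -0.054 68 0.038 | -0.048 51 0.04 | -0.042 66 0.041 | -0.036 78 0.04 | -0.03 70 0.034 | -0.024 47 0.045 | -0.018 71 0.046 | -0.012 66 0.041 | -0.006 61 0.034 | 0.0 60 0.032 | 0.006 52 0.034 | 0.012 57 0.039 | 0.018 62 0.045 | 0.024 62 0.046 | 0.03 73 0.056 | 0.036 69 0.058 | 0.042 63 0.064 | 0.048 87 0.062 | 0.054 112 0.064 | 0.06 165 0.101 | 0.066 134 0.111 | 0.072 81 0.003 | 0.078 48 0.001 | 0.084 43 0.0 | 0.09 40 0.0 | 0.096 44 0.0 | 
V y-range [-0.1469 -0.131  -0.1182]
lug y [-0.1421 -0.1312 -0.1232]
nut y [-0.1441 -0.1312 -0.1213]
```

```bash
python3 - <<'E'
from h import *
go(.655,.306,.17,3.54)
E
```

```text
shift [ 70.1 385.8 156.5] rot [-0.004 -0.    -0.558] rows>= 10.1
```

```bash
python3 -m jog '[[[70,386,156],[0,0,-0.56],1],[[70,386,156],[0,0,-0.56],1],[[70,386,156],[0,0,-0.56],1],[[70,386,156],[0,0,-0.56],1],[[70,386,156],[0,0,-0.56],1],[[70,386,156],[0,0,-0.56],1],[[70,386,156],[0,0,-0.56],1],[[70,386,156],[0,0,-0.56],1],[[70,386,156],[0,0,-0.56],1],[[70,386,156],[0,0,-0.56],1],[[70,386,156],[0,0,-0.56],1],[[70,386,156],[0,0,-0.56],1]]' && python3 - <<'E'
from h import *
grab("wrist","w2"); p,d,K,T=load("w2"); P=pts(d,K,T)
m=(d>0)&(P[...,2]>.01)&(P[...,2]<.045)
n,l,s,c=cv2.connectedComponentsWithStats(m.astype(np.uint8))
for i in range(1,n):
    if s[i,4]<400: continue
    Q=P[l==i]; r=cv2.minAreaRect((Q[:,:2]*1000).astype(np.float32)); print(s[i],np.round(r[0],1),np.round(r[1],1),round(r[2],1),Q[:,2].max())
E
```

```text
time_s: 2.87
eef_pos: [0.6531, 0.3083, 0.1678]
eef_rot: [-0.002, -0.201, 0.98, -0.002]
wrist_force: [0.1, -0.6, 1.3]
opening: 1.001
[    0     0   163   139 14938] [594.   90.6] [113.8 124.3] 82.1 0.044984943068001215
[348   0  39  27 559] [486.1 306.3] [14.3 32.1] 30.7 0.036385245753746354
[ 268   77   42  131 5072] [601.9 290.5] [106.   34.9] 23.1 0.037473471526237534
[ 451  151  109  187 8171] [615.1 511.4] [185.6  94.7] 21.9 0.044994863869121215
[  68  227  119   86 3583] [772.8 194.1] [ 53.2 106.2] 50.5 0.04499995427937403
[ 229  307   58   53 1773] [799.8 340. ] [61.9 61.3] 57.3 0.020341376790555643
```

View pics/w2.png

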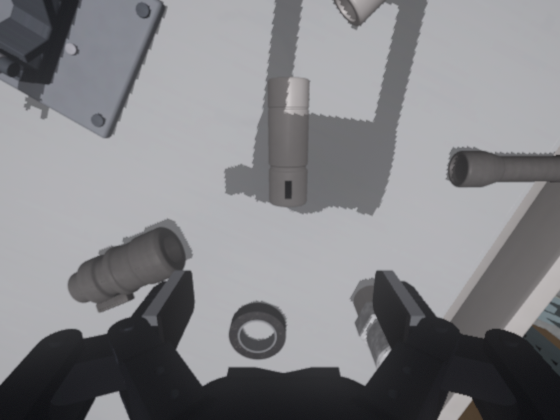

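```bash
python3 - <<'E'
from h import *
go(.6324,.3034,.07,3.545);go(.6324,.3034,.018,3.545)
E
```

```text
shift [21.2  5.9 99.3] rot [-0.004 -0.003 -0.002] rows>= 2.4
shift [ 21.    6.2 151.3] rot [-0.004 -0.003 -0.002] rows>= 3.7
```

```bash
python3 -m jog '[[[21,6,50],[0,0,0],1],[[21,6,99],[0,0,0],1],[[21,6,125],[0,0,0],0.8],[[21,6,140],[0,0,0],0.8],[[21,6,151],[0,0,0],0.8],[[21,6,151],[0,0,0],0.3],[[21,6,151],[0,0,0],0.3],[[21,6,151],[0,0,0],0.2],[[21,6,151],[0,0,0],0],[[21,6,151],[0,0,0],0],[[21,6,151],[0,0,0],0],[[21,6,151],[0,0,0],0],[[21,6,151],[0,0,0],0]]'
```

```text
time_s: 4.0
eef_pos: [0.6349, 0.3035, 0.0216]
eef_rot: [0.002, -0.2, 0.98, -0.003]
wrist_force: [0.4, -2.4, 6.8]
opening: 0.384
```

```bash
python3 -m jog '[[[0,0,-20],[0,0,0],0],[[0,0,-60],[0,0,0],0],[[0,0,-100],[0,0,0],0],[[0,0,-130],[0,0,0],0],[[0,0,-130],[0,0,0],0]]' && python3 - <<'E'
from h import *
x,y=f2w(0,.135+.033); print(x,y); go(x,y,.17,np.pi*1.5+FY); go(x,y,.10,np.pi*1.5+FY)
grab("wrist","w3")
E
```

```text
time_s: 4.42
eef_pos: [0.6389, 0.3059, 0.1618]
eef_rot: [0.009, -0.2, 0.98, -0.002]
wrist_force: [1.0, 0.4, -1.1]
opening: 0.387
0.5998264184700425 0.10784454494804585
shift [ 113.4 -167.    -8.8] rot [-0.015  0.012 -1.028] rows>= 8.2
shift [ 114.6 -166.4   61.2] rot [-0.015  0.012 -1.028] rows>= 8.2
```

View pics/w3.png

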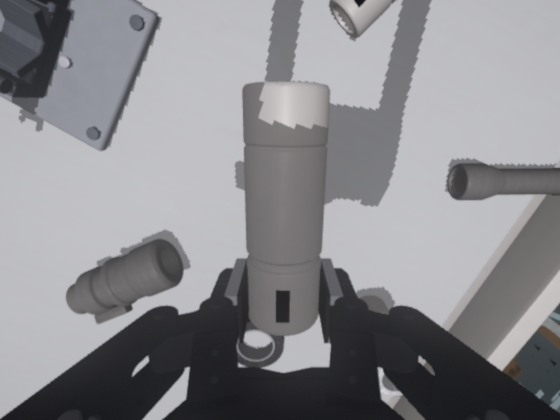

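```bash
cat >> h.py <<'E'
def held(tag,p=None,r=None):
    "sleeve in the jaws: extent along tool x and top profile (tool frame, mm)"
    if p is None: p,r,_=tool()
    im,d,K,T=load(tag); P=(pts(d,K,T)-p)@r*1000
    m=(d>0)&(abs(P[...,1])<3)&(P[...,2]>-40)&(P[...,2]<40)&(abs(P[...,0])<120)
    n,l,s,c=cv2.connectedComponentsWithStats(m.astype(np.uint8)); i=1+s[1:,4].argmax(); m=l==i
    x=P[m][:,0]; z=P[m][:,2]; print("x range",np.percentile(x,[.5,99.5]).round(1))
    b=[(a,np.median(z[abs(x-a)<4]).round(1)) for a in range(-20,90,10) if (abs(x-a)<4).any()]; print("top z",b)
    m=(d>0)&(abs(P[...,1])<25)&(P[...,2]>-40)&(P[...,2]<15)&(P[...,0]>20)&(P[...,0]<120)
    for a in (30,45,60,75):
        k=m&(abs(P[...,0]-a)<4)
        if k.any(): print("y at",a,np.percentile(P[k][:,1],[1,99]).round(1))
E
python3 - <<'E'
from h import *
held("w3")
E
```

```text
x range [-17.   86.5]
top z [(-20, np.float64(-17.2)), (-10, np.float64(-17.6)), (0, np.float64(-17.6)), (10, np.float64(-17.1)), (20, np.float64(-17.0)), (30, np.float64(-17.0)), (40, np.float64(-16.9)), (50, np.float64(-16.8)), (60, np.float64(-16.7)), (70, np.float64(-16.7)), (80, np.float64(-16.5))]
y at 30 [-16.4  16.7]
y at 45 [-16.3  16.9]
y at 60 [-16.2  17. ]
y at 75 [-16.   17.2]
```

```bash
python3 -m jog '[[[30,-40,-9],[0,0,-0.12],0],[[60,-80,-9],[0,0,-0.25],0],[[90,-120,-9],[0,0,-0.37],0],[[113,-167,-9],[0,0,-0.5],0],[[113,-167,-9],[0,0,-0.62],0],[[113,-167,-9],[-0.01,0.01,-0.75],0],[[113,-167,-9],[-0.015,0.012,-0.87],0],[[113,-167,-9],[-0.015,0.012,-1.028],0],[[113,-167,-9],[-0.015,0.012,-1.028],0],[[113,-167,-9],[-0.015,0.012,-1.028],0],[[113,-167,-9],[-0.015,0.012,-1.028],0]]' && python3 - <<'E'
from h import *
x,y=f2w(0,.135+.034)
for z in (.09,.06,.053): go(x,y,z,np.pi*1.5+FY)
grab("wrist","w4"); held("w4")
E
```

```text
time_s: 5.38
eef_pos: [0.5979, 0.1075, 0.1656]
eef_rot: [-0.003, -0.655, 0.756, 0.001]
wrist_force: [0.9, 0.0, -2.1]
opening: 0.385
shift [-1.8 -2.3 75.6] rot [ 0.006 -0.003 -0.002] rows>= 1.8
shift [ -1.9  -2.5 105.6] rot [ 0.006 -0.003 -0.002] rows>= 2.5
shift [ -1.9  -2.5 112.6] rot [ 0.006 -0.003 -0.002] rows>= 2.7
x range [-15.6  88.3]
top z [(-20, np.float64(-12.5)), (-10, np.float64(-13.4)), (0, np.float64(-13.6)), (10, np.float64(-13.1)), (20, np.float64(-12.7)), (30, np.float64(-13.0)), (40, np.float64(-13.1)), (50, np.float64(-13.0)), (60, np.float64(-13.0)), (70, np.float64(-12.8)), (80, np.float64(-12.8))]
y at 30 [-16.2  17. ]
y at 45 [-16.1  17.1]
y at 60 [-16.   17.3]
y at 75 [-15.8  17.4]
```

View pics/w4.png

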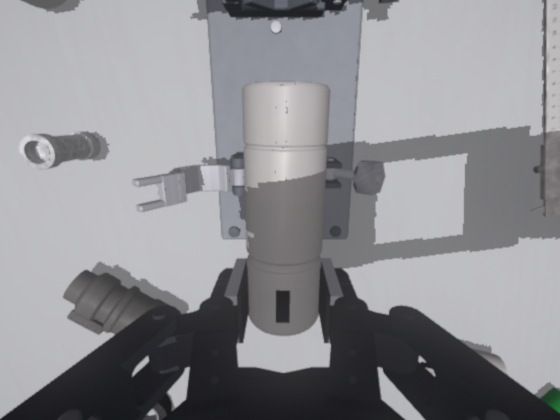

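```bash
python3 - <<'E'
from h import *
x,y=f2w(0,.1705)
for z in (.09,.065,.057): go(x,y,z,np.pi*1.5+FY)
E
```

```text
shift [-3.2 -2.2 75.8] rot [ 0.005 -0.003 -0.002] rows>= 1.8
shift [ -3.3  -2.3 100.8] rot [ 0.005 -0.003 -0.002] rows>= 2.4
shift [ -3.3  -2.3 108.8] rot [ 0.005 -0.003 -0.002] rows>= 2.6
```

```bash
python3 -m jog '[[[-3,-2,40],[0.005,0,0],0],[[-3,-2,76],[0.005,0,0],0],[[-3,-2,90],[0.005,0,0],0],[[-3,-2,98],[0.005,0,0],0],[[-3,-2,103],[0.005,0,0],0],[[-3,-2,107],[0.005,0,0],0],[[-3,-2,108],[0.005,0,0],0],[[-3,-2,108],[0.005,0,0],0]]' && python3 - <<'E'
from h import *
p,r,o=tool(); print(p, w2f(p), o["wrist_force"])
grab("wrist","w5"); held("w5"); grab("side","s5"); crop("s5",220,160,140,110,5,"s5c")
E
```

```text
time_s: 6.1
eef_pos: [0.6009, 0.11, 0.0592]
eef_rot: [-0.0, -0.655, 0.756, -0.001]
wrist_force: [0.4, -0.3, -1.6]
opening: 0.386
[0.60090652 0.11002258 0.05917133] [0.00076445 0.17030783] [ 0.36438693 -0.33680082 -1.56901147]
x range [-15.4  88.3]
top z [(-20, np.float64(-12.5)), (-10, np.float64(-13.5)), (0, np.float64(-13.6)), (10, np.float64(-13.2)), (20, np.float64(-13.0)), (30, np.float64(-13.3)), (40, np.float64(-13.1)), (50, np.float64(-13.2)), (60, np.float64(-13.1)), (70, np.float64(-13.0)), (80, np.float64(-13.1))]
y at 30 [-22.6  24.4]
y at 45 [-22.4  24.5]
y at 60 [-15.9  17.2]
y at 75 [-15.7  17.4]
```

View pics/s5c.png

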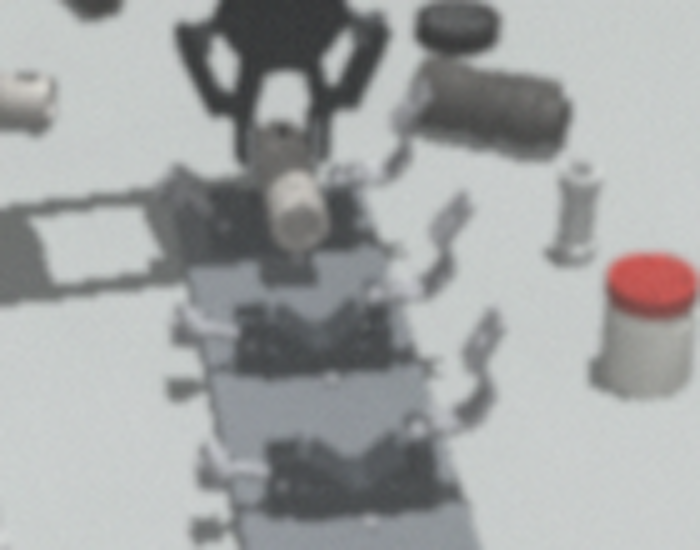

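View pics/w5.png

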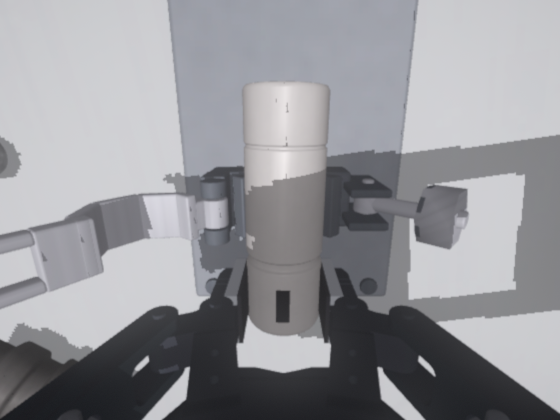

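```bash
python3 - <<'E'
from h import *
p,r,_=tool(); im,d,K,T=load("w5"); P=(pts(d,K,T)-p)@r*1000; W=pts(d,K,T)
for lo,hi in((19,25),(-25,-19)):
  m=(d>0)&(P[...,1]>lo)&(P[...,1]<hi)&(W[...,2]>.035)&(W[...,2]<.055)&(P[...,0]>10)&(P[...,0]<80)
  print(np.percentile(P[m][:,0],[1,5,50,95,99]).round(1), np.median(W[m][:,2]))
E
```

```text
[10.7 20.6 35.9 50.  50.4] 0.04677444928558805
[10.5 11.1 35.8 49.6 50.3] 0.04609614394826453
```

```bash
python3 -m jog '[[[0,0,2],[0,0,0],0],[[0,0,3],[0,0,0],0],[[0,0,3.5],[0,0,0],0],[[0,0,3.5],[0,0,0],0.55],[[0,0,3],[0,0,0],0.7],[[0,0,3],[0,0,0],0.8],[[0,0,3],[0,0,0],0.8],[[0,0,-40],[0,0,0],0.8],[[0,0,-80],[0,0,0],0.8],[[0,0,-110],[0,0,0],0.8],[[0,0,-110],[0,0,0],0.8]]' && python3 - <<'E'
from h import *
grab("wrist","w6"); p,r,o=tool(); print(o["q"].round(2))
im,d,K,T=load("w6"); W=pts(d,K,T); q=w2f(W)
m=(d>0)&(abs(q[...,0])<.006)&(abs(q[...,1]-.135)<.07)&(W[...,2]>.055)
print("sleeve y",np.percentile(q[m][:,1],[1,99]).round(4),"top",np.median(W[m][:,2]).round(4))
x,y=f2w(-.07,.135); go(x,y,.17,np.pi+FY)
# nut
m=(d>0)&(q[...,0]<-.05)&(q[...,0]>-.1)&(abs(q[...,1]-.135)<.03)&(W[...,2]>.03)
S=np.c_[q[m],W[m][:,2]]; print(S.min(0).round(3),S.max(0).round(3),S.mean(0).round(3))
E
```

```text
time_s: 7.12
eef_pos: [0.6053, 0.1104, 0.1774]
eef_rot: [0.005, -0.655, 0.756, -0.006]
wrist_force: [1.4, -0.7, 0.8]
opening: 0.802
[-0.01  0.33  1.58 -0.    1.23 -3.01]
sleeve y [0.0835 0.1844] top 0.2381
shift [36.1 73.5  3.3] rot [-0.009  0.008  1.569] rows>= 12.6
[-0.083  0.123  0.043] [-0.05   0.165  0.254] [-0.057  0.156  0.21 ]
```

View pics/w6.png

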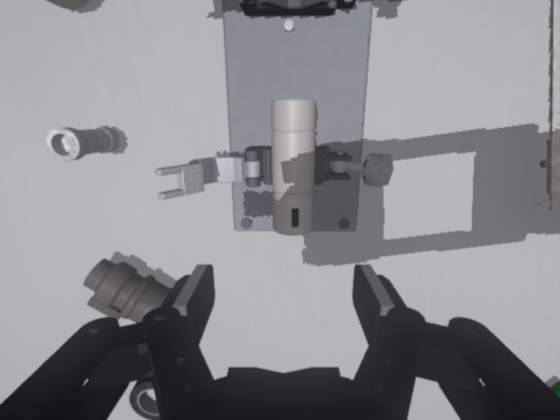

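```bash
python3 -m jog '[[[10,20,0],[0,0,0.12],0.5],[[20,40,0],[0,0,0.25],0.3],[[36,73,3],[0,0,0.37],0],[[36,73,3],[0,0,0.5],0],[[36,73,3],[0,0,0.62],0],[[36,73,3],[0,0,0.75],0],[[36,73,3],[0,0,0.87],0],[[36,73,3],[0,0,1],0],[[36,73,3],[0,0,1.12],0],[[36,73,3],[0,0,1.25],0],[[36,73,3],[0,0,1.37],0],[[36,73,3],[-0.009,0.008,1.5],0],[[36,73,3],[-0.009,0.008,1.57],0],[[36,73,3],[-0.009,0.008,1.57],0]]' && python3 - <<'E'
from h import *
x,y=f2w(-.079,.135)
for z in (.1,.067): go(x,y,z,np.pi+FY)
E
```

```text
time_s: 8.33
eef_pos: [0.5256, 0.085, 0.1689]
eef_rot: [-0.001, 0.072, 0.997, -0.0]
wrist_force: [0.7, -0.1, 0.2]
opening: -0.003
shift [ 8.6  0.1 68.9] rot [-0.001 -0.002 -0.004] rows>= 1.7
shift [8.500e+00 1.000e-01 1.019e+02] rot [-0.001 -0.002 -0.004] rows>= 2.5
```

```bash
python3 -m jog '[[[8.5,0,35],[0,0,0],0],[[8.5,0,65],[0,0,0],0],[[8.5,0,78],[0,0,0],0],[[8.5,0,88],[0,0,0],0],[[8.5,0,96],[0,0,0],0],[[8.5,0,102],[0,0,0],0],[[8.5,0,103],[0,0,0],0],[[8.5,0,60],[0,0,0],0],[[8.5,0,20],[0,0,0],0.4],[[-60,0,0],[0,0,0],0.55],[[-110,0,0],[0,0,0],0.55],[[-110,0,0],[0,0,0],0.55],[[-110,0,0],[0,0,0],0.55]]' && python3 - <<'E'
from h import *
grab("wrist","w7"); p,r,o=tool(); print(w2f(p),o["wrist_force"])
im,d,K,T=load("w7"); W=pts(d,K,T); q=w2f(W)
m=(d>0)&(abs(q[...,0])<.006)&(abs(q[...,1]-.135)<.07)&(W[...,2]>.055)&(W[...,2]<.08)
print("sleeve y",np.percentile(q[m][:,1],[1,99]).round(4),"top",np.median(W[m][:,2]).round(4))
for nm,a,b,z0,z1 in(("nut",-.1,-.055,.03,.08),("lug",.06,.12,.07,.14)):
  m=(d>0)&(q[...,0]>a)&(q[...,0]<b)&(abs(q[...,1]-.135)<.03)&(W[...,2]>z0)&(W[...,2]<z1)
  S=np.c_[q[m],W[m][:,2]]; print(nm,m.sum(),S.min(0).round(3),S.max(0).round(3),S.mean(0).round(3))
E
```

```text
time_s: 9.42
eef_pos: [0.6409, 0.0673, 0.17]
eef_rot: [0.002, 0.072, 0.997, -0.0]
wrist_force: [-0.7, -0.1, 1.3]
opening: 0.549
[0.04285067 0.13395081] [-0.88372088  0.44740911 -0.84873529]
sleeve y [0.0834 0.1863] top 0.0695
nut 998 [-0.086  0.123  0.037] [-0.055  0.147  0.058] [-0.072  0.135  0.049]
lug 1082 [0.062 0.125 0.07 ] [0.087 0.145 0.119] [0.072 0.135 0.101]
```

View pics/w7.png

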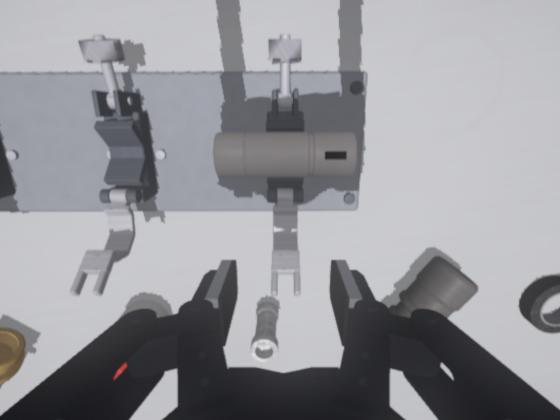

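```bash
python3 - <<'E'
from h import *
x,y=f2w(.079,.135)
for z in (.15,.113): go(x,y,z,np.pi+FY)
E
```

```text
shift [-36.1   1.2  18.7] rot [-0.001 -0.    -0.003] rows>= 1.0
shift [-36.1   1.2  55.7] rot [-0.001 -0.    -0.003] rows>= 1.6
```

```bash
python3 -m jog '[[[-36,1,0],[0,0,0],0.55],[[-36,1,20],[0,0,0],0.5],[[-36,1,40],[0,0,0],0.45],[[-36,1,56],[0,0,0],0.4],[[-36,1,56],[0,0,0],0.1],[[-36,1,56],[0,0,0],0.1],[[-36,1,56],[0,0,0],0],[[-36,1,56],[0,0,0],0],[[-36,1,56],[0,0,0],0]]' && python3 - <<'E'
from h import *
grab("wrist","w8"); p,r,o=tool(); print(w2f(p),p,o["wrist_force"])
E
```

```text
time_s: 10.22
eef_pos: [0.6693, 0.0646, 0.1098]
eef_rot: [-0.004, 0.071, 0.997, -0.0]
wrist_force: [-4.9, 0.4, -14.7]
opening: 0.207
[0.07478968 0.13487436] [0.66924027 0.06457191 0.10973575] [ -5.23843178  -0.16950779 -14.58647556]
```

View pics/w8.png

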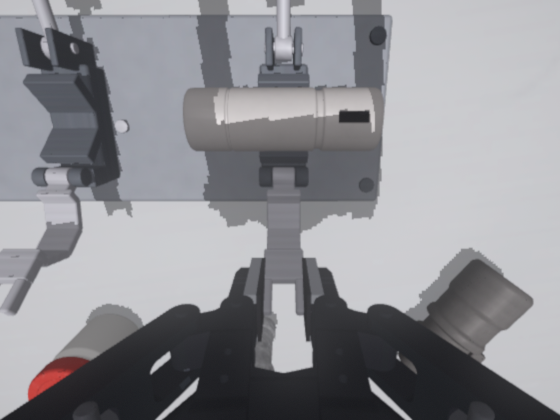

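```bash
python3 -m jog '[[[11,0,-6],[0,0,0],0],[[18,0,-9],[0,0,0],0],[[25,0,-11],[0,0,0],0],[[33,0,-12.3],[0,0,0],0],[[40,0,-12.7],[0,0,0],0],[[48,0,-12.5],[0,0,0],0],[[55,0,-11.5],[0,0,0],0],[[62,0,-10],[0,0,0],0],[[70,0,-7.3],[0,0,0],0],[[77,0,-4],[0,0,0],0],[[83,0,-0.4],[0,0,0],0],[[89,0,4],[0,0,0],0],[[95,0,9],[0,0,0],0],[[100,0,15],[0,0,0],0],[[104.5,0,20.6],[0,0,0],0],[[108.5,0,27],[0,0,0],0],[[111.5,0,34],[0,0,0],0],[[115,0,44.5],[0,0,0],0],[[115,0,44.5],[0,0,0],0]]' && python3 - <<'E'
from h import *
grab("wrist","w9"); p,r,o=tool(); print(w2f(p),p,o["wrist_force"])
grab("side","s9"); crop("s9",220,160,140,110,5,"s9c")
E
```

```text
time_s: 11.85
eef_pos: [0.5551, 0.0808, 0.0677]
eef_rot: [-0.003, 0.071, 0.997, -0.0]
wrist_force: [-2.1, -1.0, 4.5]
opening: 0.215
[-0.04038906  0.13498138] [0.55521148 0.0808073  0.06799449] [-3.6850896  -2.04845701  4.11759469]
```

View pics/w9.png

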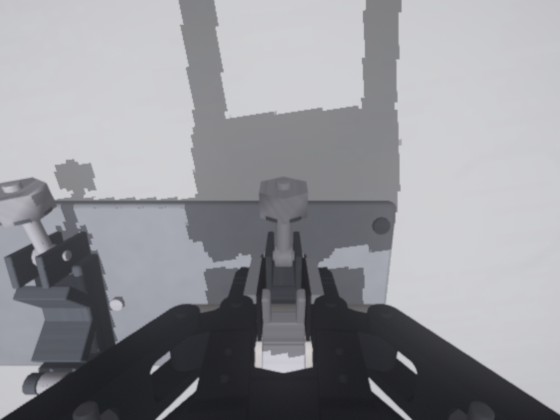

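View pics/s9c.png

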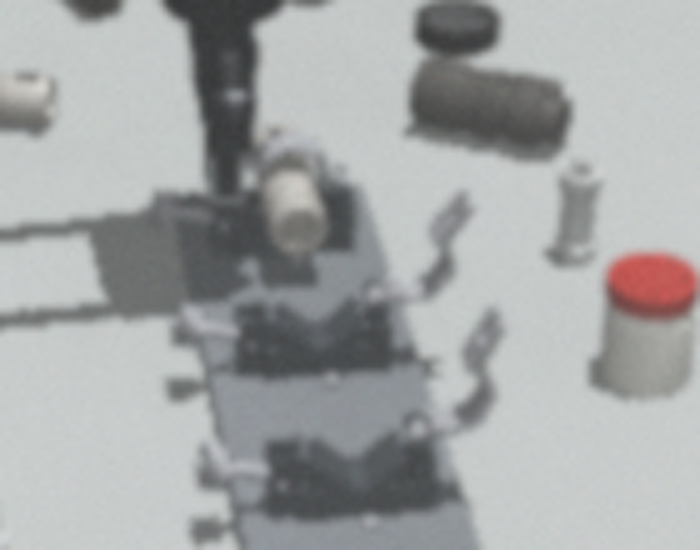

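```bash
python3 -m jog '[[[0.5,0,6],[0,0,0],0],[[1,0,11],[0,0,0],0],[[1,0,15],[0,0,0],0],[[1,0,17],[0,0,0],0],[[1,0,17],[0,0,0],0]]' && python3 - <<'E'
from h import *
p,r,o=tool(); print(w2f(p),p,o["wrist_force"])
E
```

```text
time_s: 12.37
eef_pos: [0.5542, 0.0809, 0.0554]
eef_rot: [-0.004, 0.07, 0.998, -0.001]
wrist_force: [-18.1, -1.8, 32.6]
opening: 0.217
[-0.04140388  0.13496488] [0.55420435 0.08093307 0.05539749] [-18.08476799  -1.77913029  32.6192802 ]
```

```bash
python3 -m jog '[[[0,0,-1],[0,0,0],0.25],[[0,0,-1],[0,0,0],0.4],[[0,0,-1],[0,0,0],0.5],[[0,0,-30],[0,0,0],0.5],[[0,0,-70],[0,0,0],0.5],[[-40,0,-100],[0,0,0],0.5],[[-75,0,-110],[0,0,0],0.5],[[-75,0,-110],[0,0,0],0.5],[[-75,0,-110],[0,0,0],0.5]]' && python3 - <<'E'
from h import *
grab("wrist","w10");crop("w10",160,20,240,180,3.3,"w10c")
im,d,K,T=load("w10"); W=pts(d,K,T); q=w2f(W)
print(w2f(tool()[0]),tool()[0])
for a in np.arange(-.09,.05,.006):
    m=(d>0)&(abs(q[...,0]-a)<.003)&(abs(abs(q[...,1]-.135)-.007)<.0025)
    if m.sum(): print(round(a,3),m.sum(),np.median(W[m][:,2]).round(4),end=" | ")
E
```

```text
time_s: 13.12
eef_pos: [0.6318, 0.0699, 0.1657]
eef_rot: [-0.003, 0.071, 0.997, -0.001]
wrist_force: [0.3, -0.2, 0.2]
opening: 0.498
[0.03454759 0.1350974 ] [0.62942596 0.07042819 0.16400995]
-0.09 22 -0.0001 | -0.084 27 0.0415 | -0.078 125 0.0519 | -0.072 192 0.0501 | -0.066 98 0.0111 | -0.06 89 0.0122 | -0.054 82 0.0121 | -0.048 111 0.0702 | -0.042 139 0.0703 | -0.036 143 0.0691 | -0.03 126 0.0686 | -0.024 114 0.0679 | -0.018 136 0.0727 | -0.012 126 0.0773 | -0.006 133 0.0807 | 0.0 118 0.0807 | 0.006 112 0.0798 | 0.012 101 0.0785 | 0.018 142 0.2455 | 0.024 1428 0.2358 | 0.03 753 0.2283 | 0.036 67 0.0569 | 0.042 3 0.0449 | 0.048 1 0.0137 |
```

View pics/w10c.png

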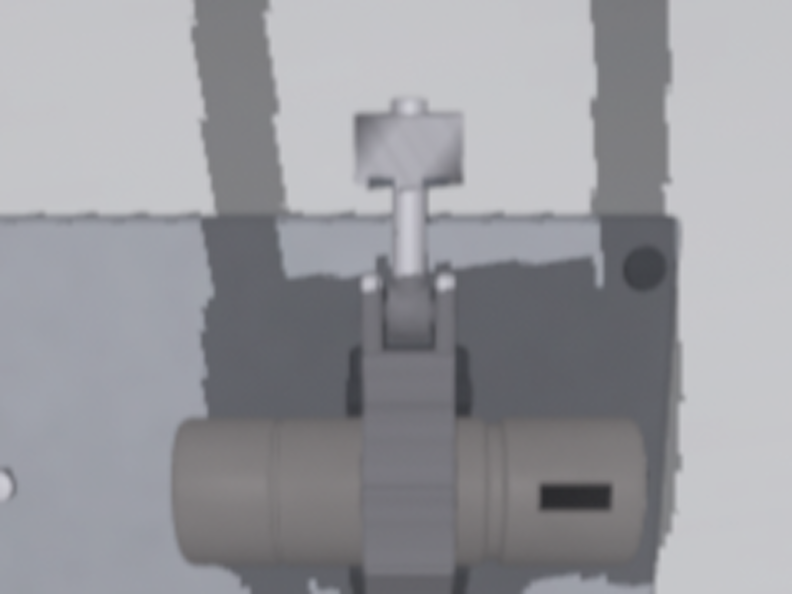

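```bash
python3 -m jog '[[[40,0,0],[0,0,0],0],[[72,0,20],[0,0,0],0],[[72,0,45],[0,0,0],0],[[72,0,65],[0,0,0],0],[[72,0,75],[0,0,0],0],[[72,0,81],[0,0,0],0],[[72,0,86],[0,0,0],0],[[72,0,90],[0,0,0],0],[[72,0,92],[0,0,0],0],[[72,0,92],[0,0,0],0]]' && python3 - <<'E'
from h import *
p,r,o=tool(); print(w2f(p),p,o["wrist_force"])
E
```

```text
time_s: 14.0
eef_pos: [0.5574, 0.0805, 0.0734]
eef_rot: [-0.005, 0.07, 0.998, -0.001]
wrist_force: [-1.3, 0.6, 3.3]
opening: 0.0
[-0.03815081  0.1349979 ] [0.55742999 0.08051021 0.07340693] [-1.34309932  0.58744091  3.30652574]
```

```bash
python3 -m jog '[[[0,0,2],[0,0,0],0],[[0,0,3],[0,0,0],0],[[0,0,3],[0,0,0],0]]' && python3 -m jog '[[[0,0,-40],[0,0,0],0.4],[[0,0,-80],[0,0,0],0.6],[[10,0,-90],[0,0,0],0.6],[[10,0,-90],[0,0,0],0.6],[[10,0,-90],[0,0,0],0.6]]' && python3 - <<'E'
from h import *
grab("wrist","w11")
im,d,K,T=load("w11"); W=pts(d,K,T); q=w2f(W)
p=tool()[0];print(w2f(p),p)
for a in np.arange(-.09,-.02,.006):
    m=(d>0)&(abs(q[...,0]-a)<.003)&(abs(abs(q[...,1]-.135)-.007)<.0025)
    if m.sum(): print(round(a,3),m.sum(),np.median(W[m][:,2]).round(4),end=" | ")
m=(d>0)&(q[...,0]<-.064)&(q[...,0]>-.1)&(abs(q[...,1]-.135)<.03)&(W[...,2]>.025)&(W[...,2]<.08)
S=np.c_[q[m],W[m][:,2]]; print("nut",S.min(0).round(3),S.max(0).round(3))
E
```

```text
time_s: 14.25
eef_pos: [0.5579, 0.0805, 0.0727]
eef_rot: [-0.005, 0.07, 0.998, -0.001]
wrist_force: [-8.9, 0.8, 15.1]
opening: -0.002
time_s: 14.67
eef_pos: [0.5499, 0.082, 0.1644]
eef_rot: [-0.003, 0.07, 0.998, -0.001]
wrist_force: [0.1, 0.2, -0.0]
opening: 0.601
[-0.04657117  0.13529362] [0.54913401 0.08198219 0.16300519]
-0.09 70 0.0001 | -0.084 173 0.0388 | -0.078 97 0.0522 | -0.072 91 0.051 | -0.066 60 0.2454 | -0.06 129 0.2344 | -0.054 2023 0.2329 | -0.048 218 0.0399 | -0.042 117 0.0593 | -0.036 95 0.0595 | -0.03 104 0.0599 | -0.024 117 0.0612 | nut [-0.087  0.123  0.031] [-0.064  0.147  0.057]
```

View pics/w11.png

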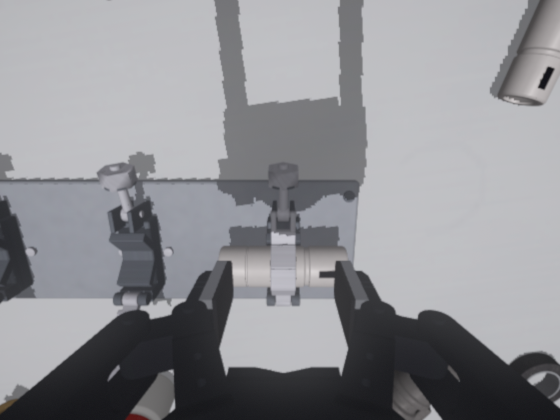

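```bash
python3 - <<'E'
from h import *
x,y=f2w(-.0755,.135)
for z in (.08,.043): go(x,y,z,np.pi+FY)
E
python3 -m jog '[[[20,0,30],[0,0,0],0.6],[[29,0,60],[0,0,0],0.6],[[29,0,90],[0,0,0],0.55],[[29,0,108],[0,0,0],0.5],[[29,0,120],[0,0,0],0.5],[[29,0,121],[0,0,0],0.2],[[29,0,121],[0,0,0],0.1],[[29,0,121],[0,0,0],0],[[29,0,121],[0,0,0],0],[[29,0,121],[0,0,0],0]]' && python3 - <<'E'
from h import *
p,r,o=tool(); print(w2f(p),p,o["wrist_force"]); grab("wrist","w12")
E
```

```text
shift [28.2 -0.1 83.2] rot [-0.002 -0.008 -0.   ] rows>= 2.1
shift [ 27.9  -0.  120.2] rot [-0.002 -0.008 -0.   ] rows>= 3.0
time_s: 15.55
eef_pos: [0.5183, 0.086, 0.0414]
eef_rot: [-0.005, 0.07, 0.998, -0.001]
wrist_force: [-1.4, -0.0, -8.1]
opening: 0.267
[-0.07762416  0.13491622] [0.51833417 0.08595712 0.04142796] [-1.44391923 -0.03752461 -8.11803838]
```

View pics/w12.png

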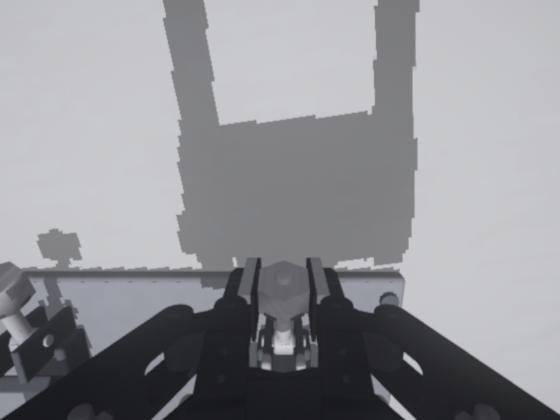

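```bash
python3 -m jog '[[[-2.4,0,-6],[0,0,0],0],[[-4.2,0,-9],[0,0,0],0],[[-6.3,0,-12],[0,0,0],0],[[-9,0,-15],[0,0,0],0],[[-11.5,0,-17.5],[0,0,0],0],[[-14.5,0,-20],[0,0,0],0],[[-17.5,0,-22],[0,0,0],0],[[-21,0,-24],[0,0,0],0],[[-24.5,0,-25.5],[0,0,0],0],[[-28,0,-26.5],[0,0,0],0],[[-31.5,0,-27],[0,0,0],0],[[-35,0,-27],[0,0,0],0],[[-37,0,-27],[0,0,0],0],[[-37,0,-27],[0,0,0],0]]' && python3 - <<'E'
from h import *
p,r,o=tool(); print(w2f(p),p,o["wrist_force"])
E
```

```text
time_s: 16.77
eef_pos: [0.555, 0.0809, 0.0697]
eef_rot: [-0.006, 0.07, 0.998, -0.001]
wrist_force: [-7.6, -0.2, -1.5]
opening: 0.262
[-0.04061886  0.13500024] [0.55498658 0.08085815 0.0696853 ] [-7.62088668 -0.23440237 -1.5376477 ]
```

```bash
python3 -m jog '[[[1,0,0],[0,0,0],0.35],[[1,0,0],[0,0,0],0.45],[[1,0,0],[0,0,0],0.5],[[1,0,-35],[0,0,0],0.5],[[0,0,-75],[0,0,0],0.6],[[-40,0,-105],[0,0,0],0.8],[[-75,0,-110],[0,0,0],1],[[-75,0,-110],[0,0,0],1],[[-75,0,-110],[0,0,0],1]]' && python3 - <<'E'
from h import *
grab("wrist","w13");crop("w13",160,0,240,180,3.3,"w13c")
im,d,K,T=load("w13"); W=pts(d,K,T); q=w2f(W)
for nm,a,b in(("nut",-.06,-.028),):
  m=(d>0)&(q[...,0]>-.075)&(q[...,0]<b)&(abs(q[...,1]-.135)<.03)&(W[...,2]>.066)&(W[...,2]<.1)
  S=np.c_[q[m],W[m][:,2]]; print(nm,S.min(0).round(3),S.max(0).round(3))
go(.583,-.401,.17,3.15)
E
```

```text
time_s: 17.52
eef_pos: [0.6339, 0.0698, 0.181]
eef_rot: [-0.003, 0.07, 0.998, -0.001]
wrist_force: [-0.8, -0.7, -0.8]
opening: 1.002
nut [-0.067  0.123  0.066] [-0.038  0.147  0.08 ]
shift [ -17.9 -473.4   10.6] rot [-0.002 -0.01  -0.149] rows>= 11.4
```

View pics/w13c.png

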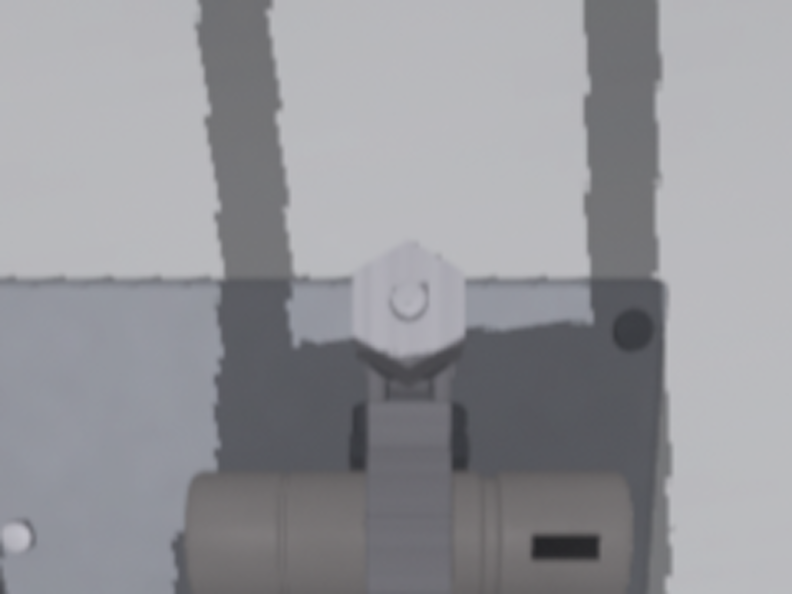

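```bash
python3 - <<'E'
from h import *
x,y=f2w(-.1,.135); go(x,y,.17,np.pi+FY); go(x,y,.08,np.pi+FY)
x,y=f2w(-.066,.135); go(x,y,.08,np.pi+FY)
E
```

```text
shift [136.6  -0.2  10.9] rot [-0.003 -0.01   0.   ] rows>= 3.3
shift [1.357e+02 1.000e-01 1.009e+02] rot [-0.003 -0.01   0.   ] rows>= 4.1
shift [1.017e+02 1.000e-01 1.005e+02] rot [-0.003 -0.01   0.   ] rows>= 3.4
```

```bash
python3 -m jog '[[[40,0,0],[0,-0.01,0],0.5],[[80,0,0],[0,-0.01,0],0.2],[[120,0,10],[0,-0.01,0],0],[[136,0,40],[0,-0.01,0],0],[[136,0,80],[0,-0.01,0],0],[[136,0,100],[0,-0.01,0],0],[[130,0,101],[0,-0.01,0],0],[[120,0,101],[0,-0.01,0],0],[[112,0,101],[0,-0.01,0],0],[[106,0,101],[0,-0.01,0],0],[[102,0,101],[0,-0.01,0],0],[[100,0,101],[0,-0.01,0],0],[[100,0,101],[0,-0.01,0],0]]' && python3 - <<'E'
from h import *
p,r,o=tool(); print(w2f(p),p,o["wrist_force"])
E
```

```text
time_s: 18.65
eef_pos: [0.5312, 0.0842, 0.0802]
eef_rot: [-0.001, 0.07, 0.998, -0.001]
wrist_force: [-6.3, 0.2, 4.3]
opening: -0.002
[-0.06460151  0.13499463] [0.53123947 0.08421108 0.08023434] [-6.30818453  0.17468848  4.32977674]
```

```bash
python3 -m jog '[[[-2,0,0],[0,0,0],0],[[-4,0,0],[0,0,0],0],[[-4,0,0],[0,0,0],0]]' && python3 - <<'E'
from h import *
p,r,o=tool(); print(w2f(p),p,o["wrist_force"])
grab("scene","c20"); crop("c20",235,175,130,90,6,"c20c"); grab("side","s20"); crop("s20",230,170,120,90,6,"s20c")
E
```

```text
time_s: 18.9
eef_pos: [0.5317, 0.0842, 0.0802]
eef_rot: [-0.006, 0.07, 0.998, -0.001]
wrist_force: [-16.3, 0.5, 11.3]
opening: 0.005
[-0.06414612  0.13505405] [0.53169869 0.08420615 0.08016845] [-16.34703302   0.53221823  11.27839281]
```

View pics/s20c.png

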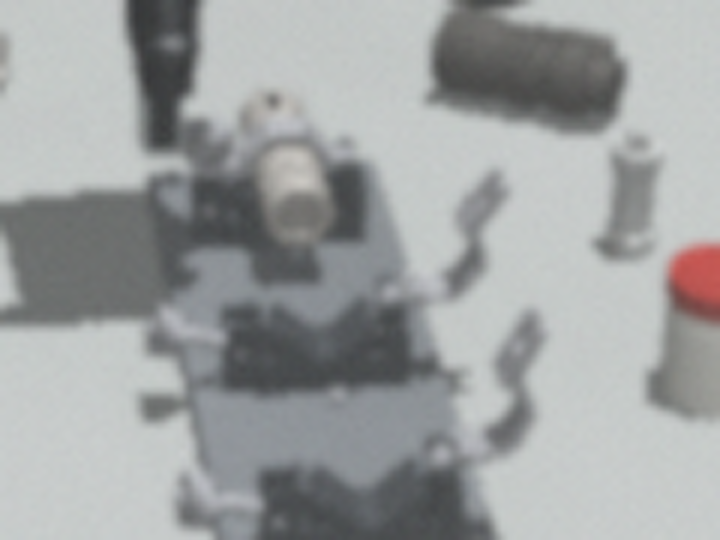

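```bash
python3 -m jog '[[[6,0,0],[0,0,0],0],[[20,0,-30],[0,0,0],0],[[0,0,-70],[0,0,0],0.4],[[-40,0,-100],[0,0,0],0.8],[[-80,0,-100],[0,0,0],1],[[-115,0,-100],[0,0,0],1],[[-115,0,-100],[0,0,0],1],[[-115,0,-100],[0,0,0],1]]' && python3 - <<'E'
from h import *
grab("wrist","w14");crop("w14",160,0,240,180,3.3,"w14c")
im,d,K,T=load("w14"); W=pts(d,K,T); q=w2f(W)
m=(d>0)&(q[...,0]>-.075)&(q[...,0]<-.028)&(abs(q[...,1]-.135)<.03)&(W[...,2]>.066)&(W[...,2]<.1)
S=np.c_[q[m],W[m][:,2]]; print("nut",S.min(0).round(3),S.max(0).round(3))
go(.583,-.401,.17,3.15)
E
```

```text
time_s: 19.67
eef_pos: [0.6489, 0.0675, 0.1786]
eef_rot: [-0.005, 0.07, 0.998, -0.001]
wrist_force: [-1.1, -0.1, -0.2]
opening: 0.845
nut [-0.055  0.123  0.066] [-0.028  0.147  0.082]
shift [  -2.  -473.4   10.1] rot [-0.002 -0.012 -0.149] rows>= 11.4
```

View pics/w14c.png

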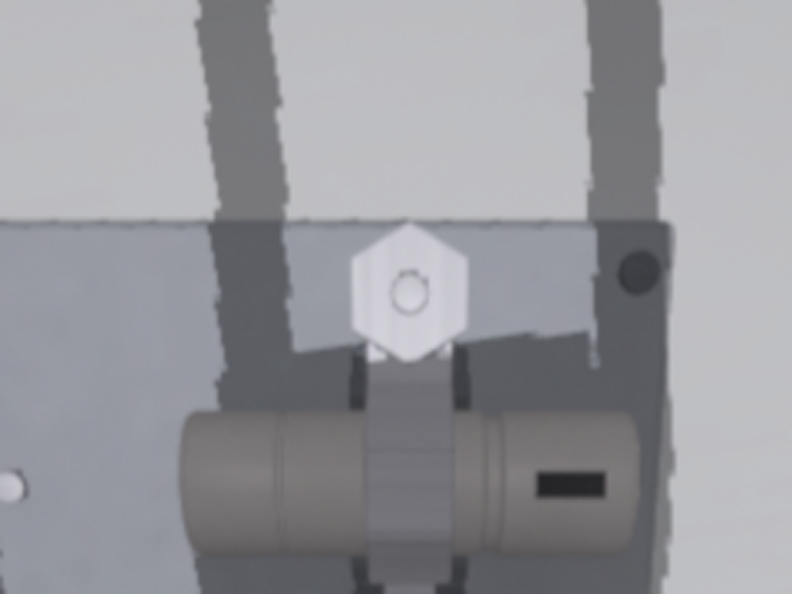

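```bash
python3 -m jog '[[[-2,-473,10],[0,-0.01,-0.15],1],[[-2,-473,10],[0,-0.01,-0.15],1],[[-2,-473,10],[0,-0.01,-0.15],1],[[-2,-473,10],[0,-0.01,-0.15],1],[[-2,-473,10],[0,-0.01,-0.15],1],[[-2,-473,10],[0,-0.01,-0.15],1],[[-2,-473,10],[0,-0.01,-0.15],1],[[-2,-473,10],[0,-0.01,-0.15],1],[[-2,-473,10],[0,-0.01,-0.15],1],[[-2,-473,10],[0,-0.01,-0.15],1],[[-2,-473,10],[0,-0.01,-0.15],1],[[-2,-473,10],[0,-0.01,-0.15],1],[[-2,-473,10],[0,-0.01,-0.15],1],[[-2,-473,10],[0,-0.01,-0.15],1]]' && cat >> h.py <<'E'
def tubes(tag):
    p,d,K,T=load(tag); P=pts(d,K,T); m=(d>0)&(P[...,2]>.01)&(P[...,2]<.045)
    n,l,s,c=cv2.connectedComponentsWithStats(m.astype(np.uint8))
    for i in range(1,n):
        if s[i,4]<400: continue
        Q=P[l==i]; r=cv2.minAreaRect((Q[:,:2]*1000).astype(np.float32)); print(s[i],np.round(r[0],1),np.round(r[1],1),round(r[2],1),Q[:,2].max().round(3))
E
python3 - <<'E'
from h import *
grab("wrist","w15"); tubes("w15"); p,r,o=tool(); print(p,o["q"].round(2))
E
```

```text
time_s: 20.88
eef_pos: [0.5823, -0.4006, 0.1705]
eef_rot: [-0.001, -0.004, 1.0, -0.001]
wrist_force: [0.5, 0.9, -0.7]
opening: 0.999
[ 261   69   42  131 5090] [ 522.5 -402.4] [106.2  34.7] 1.3 0.038
[   0   84   32   90 1696] [ 522.3 -643.5] [27.6 79.7] 74.8 0.024
[  416    91   144   154 15514] [ 552.6 -188.7] [149.1 128.3] 82.0 0.045
[  50  122   70  132 5594] [ 568.9 -575.5] [117.   38.2] 7.6 0.045
[  84  287   68   51 1781] [ 699.8 -580.2] [31.2 93. ] 36.9 0.029
[177 319  20  46 527] [ 740.4 -504.3] [17.8 54.8] 75.0 0.026
[529 335  31  32 630] [ 738.7 -112.1] [ 8.8 33.1] 18.7 0.045
[ 0.58277057 -0.39937108  0.17043435] [-0.77  0.53  1.3  -0.    1.31 -2.35]
```

View pics/w15.png

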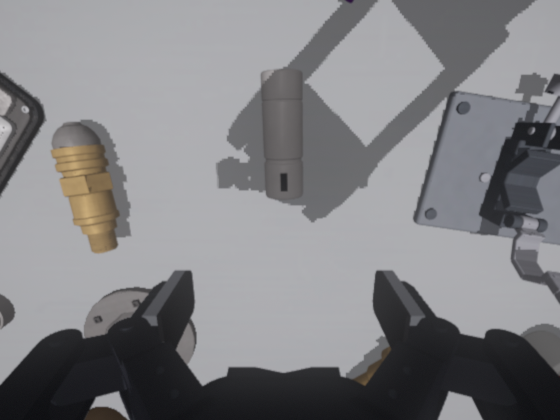

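```bash
python3 - <<'E'
from h import *
go(.5575,-.4016,.0225,3.164)
E
```

```text
shift [ 25.   -1.8 148. ] rot [-0.001 -0.002 -0.013] rows>= 3.6
```

```bash
python3 -m jog '[[[25,-2,50],[0,0,-0.013],1],[[25,-2,90],[0,0,-0.013],1],[[25,-2,120],[0,0,-0.013],0.8],[[25,-2,138],[0,0,-0.013],0.8],[[25,-2,147],[0,0,-0.013],0.8],[[25,-2,148],[0,0,-0.013],0.3],[[25,-2,148],[0,0,-0.013],0.3],[[25,-2,148],[0,0,-0.013],0.2],[[25,-2,148],[0,0,-0.013],0],[[25,-2,148],[0,0,-0.013],0],[[25,-2,148],[0,0,-0.013],0],[[25,-2,148],[0,0,-0.013],0]]' && python3 -m jog '[[[0,0,-25],[0,0,0],0],[[0,0,-65],[0,0,0],0],[[0,0,-105],[0,0,0],0],[[0,0,-145],[0,0,0],0],[[0,0,-145],[0,0,0],0],[[0,0,-145],[0,0,0],0]]' && python3 - <<'E'
from h import *
grab("wrist","w16"); held("w16")
x,y=f2w(0,-.135-.035); go(x,y,.17,np.pi/2+FY)
E
```

```text
time_s: 21.93
eef_pos: [0.5593, -0.4027, 0.0254]
eef_rot: [0.001, -0.011, 1.0, -0.002]
wrist_force: [1.6, 2.2, 8.1]
opening: 0.384
time_s: 22.43
eef_pos: [0.5607, -0.404, 0.1753]
eef_rot: [0.004, -0.011, 1.0, -0.005]
wrist_force: [0.1, -0.6, -2.2]
opening: 0.382
x range [-15.7  88. ]
top z [(-20, np.float64(-12.5)), (-10, np.float64(-13.3)), (0, np.float64(-13.4)), (10, np.float64(-13.0)), (20, np.float64(-12.7)), (30, np.float64(-12.9)), (40, np.float64(-12.8)), (50, np.float64(-12.6)), (60, np.float64(-12.5)), (70, np.float64(-12.4)), (80, np.float64(-12.4))]
y at 30 [-17.8  15.3]
y at 45 [-17.7  15.4]
y at 60 [-17.6  15.5]
y at 75 [-17.5  15.5]
shift [  2.8 175.9   0.8] rot [-0.002  0.008  1.734] rows>= 13.9
```

```bash
python3 -m jog '[[[1,30,0],[0,0,0.12],0],[[2,60,0],[0,0,0.25],0],[[3,90,0],[0,0,0.37],0],[[3,120,0],[0,0,0.5],0],[[3,150,0],[0,0,0.62],0],[[3,176,0],[0,0,0.75],0],[[3,176,0],[0,0,0.87],0],[[3,176,0],[0,0,1],0],[[3,176,0],[0,0,1.12],0],[[3,176,0],[0,0,1.25],0],[[3,176,0],[0,0,1.37],0],[[3,176,0],[0,0,1.5],0],[[3,176,0],[0,0,1.62],0],[[3,176,0],[0,0.008,1.734],0],[[3,176,0],[0,0.008,1.734],0],[[3,176,0],[0,0.008,1.734],0]]' && python3 - <<'E'
from h import *
x,y=f2w(0.0,-.1703)
for z in (.09,.059): go(x,y,z,np.pi*.5+FY)
print(get_obs()["opening"],get_obs()["q"].round(2))
E
```

```text
time_s: 23.82
eef_pos: [0.5512, -0.2262, 0.1687]
eef_rot: [-0.002, 0.754, 0.657, -0.001]
wrist_force: [-0.1, 0.5, -2.3]
opening: 0.38
shift [-0.8  1.7 78.7] rot [-0.004 -0.001  0.003] rows>= 1.9
shift [ -0.8   1.8 109.7] rot [-0.004 -0.001  0.003] rows>= 2.6
0.3798918331628707 [-0.59  0.31  1.62 -0.    1.22 -0.45]
```

```bash
python3 -m jog '[[[-1,3,40],[0,0,0],0],[[-1,3,76],[0,0,0],0],[[-1,3,92],[0,0,0],0],[[-1,3,101],[0,0,0],0],[[-1,3,107],[0,0,0],0],[[-1,3,109],[0,0,0],0],[[-1,3,109],[0,0,0],0]]' && cat >> h.py <<'E'
def blk(tag,s):
    p,r,_=tool(); im,d,K,T=load(tag); W=pts(d,K,T); P=(W-p)@r*1000
    for lo,hi in((19,25),(-25,-19)):
      m=(d>0)&(P[...,1]>lo)&(P[...,1]<hi)&(W[...,2]>.035)&(W[...,2]<.055)&(P[...,0]>16)&(P[...,0]<80)
      print("block x",np.percentile(P[m][:,0],[1,5,50,95,99]).round(1), np.median(W[m][:,2]).round(4))
E
python3 - <<'E'
from h import *
p,r,o=tool(); print(p, w2f(p), o["wrist_force"])
grab("wrist","w17"); held("w17"); blk("w17",1); grab("side","s17"); crop("s17",220,190,140,110,5,"s17c")
E
```

```text
time_s: 24.4
eef_pos: [0.5521, -0.2267, 0.06]
eef_rot: [-0.004, 0.753, 0.658, -0.002]
wrist_force: [-7.4, 3.8, 1.5]
opening: 0.381
[ 0.55214026 -0.2266538   0.05998051] [-0.00037371 -0.16988012] [-7.43473861  3.76070948  1.54415906]
x range [-14.8  89.3]
top z [(-20, np.float64(-8.4)), (-10, np.float64(-9.8)), (0, np.float64(-10.0)), (10, np.float64(-9.9)), (20, np.float64(-9.4)), (30, np.float64(-9.9)), (40, np.float64(-9.9)), (50, np.float64(-9.9)), (60, np.float64(-10.0)), (70, np.float64(-10.0)), (80, np.float64(-10.2))]
y at 30 [-23.4  23.5]
y at 45 [-23.2  23.4]
y at 60 [-16.2  16.9]
y at 75 [-16.2  16.8]
block x [20.2 21.5 35.8 49.  49.3] 0.0468
block x [20.2 21.8 36.1 49.2 49.7] 0.0467
```

View pics/w17.png

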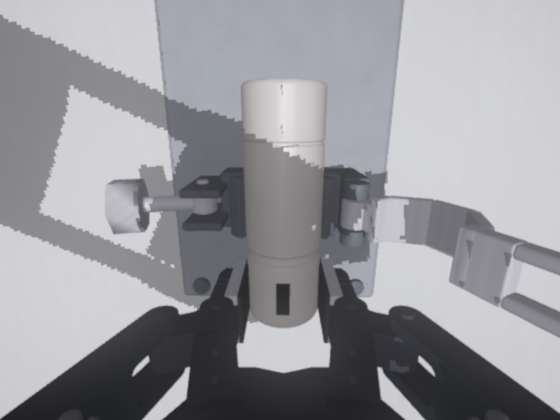

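View pics/s17c.png

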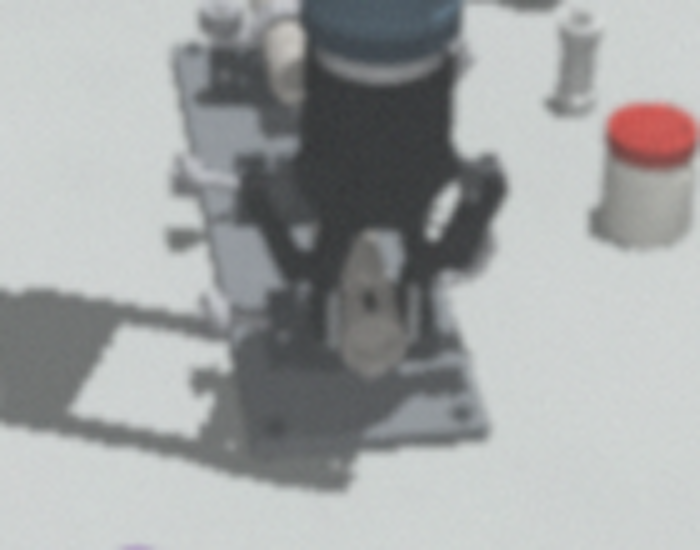

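```bash
python3 -m jog '[[[0,-0.5,-3],[0,0,0],0],[[-1.2,-1,-3],[0,0,0],0],[[-1.2,-1,-1],[0,0,0],0],[[-1.2,-1,0.5],[0,0,0],0],[[-1.2,-1,0.5],[0,0,0],0]]' && python3 - <<'E'
from h import *
p,r,o=tool(); print(p, w2f(p), o["wrist_force"])
grab("wrist","w18"); held("w18"); blk("w18",1)
E
```

```text
time_s: 24.92
eef_pos: [0.5514, -0.2281, 0.0599]
eef_rot: [-0.003, 0.753, 0.658, -0.002]
wrist_force: [-0.5, -1.4, 1.3]
opening: 0.383
[ 0.55137833 -0.22811756  0.05989093] [-0.00092315 -0.17143615] [-0.48460501 -1.426929    1.30266639]
x range [-14.6  89.4]
top z [(-20, np.float64(-8.6)), (-10, np.float64(-9.9)), (0, np.float64(-10.1)), (10, np.float64(-9.9)), (20, np.float64(-9.3)), (30, np.float64(-9.8)), (40, np.float64(-9.7)), (50, np.float64(-9.8)), (60, np.float64(-9.8)), (70, np.float64(-9.7)), (80, np.float64(-9.7))]
y at 30 [-23.  24.]
y at 45 [-22.8  24.1]
y at 60 [-16.  17.]
y at 75 [-16.1  17.1]
block x [21.7 23.  37.3 50.6 50.9] 0.0468
block x [22.  23.4 37.5 50.9 51.2] 0.0465
```

```bash
python3 -m jog '[[[0,0,0],[0,0,0],0.55],[[0,0,0],[0,0,0],0.7],[[0,0,0],[0,0,0],0.8],[[0,0,0],[0,0,0],0.8],[[0,0,-40],[0,0,0],0.8],[[0,0,-80],[0,0,0],0.8],[[0,0,-110],[0,0,-0.12],0.55],[[20,20,-110],[0,0,-0.25],0.55],[[36,44,-110],[0,0,-0.37],0.55],[[36,44,-110],[0,0,-0.5],0.55],[[36,44,-110],[0,0,-0.62],0.55],[[36,44,-110],[0,0,-0.75],0.55],[[36,44,-110],[0,0,-0.87],0.55],[[36,44,-110],[0,0,-1],0.55],[[36,44,-110],[0,0,-1.12],0.55],[[36,44,-110],[0,0,-1.25],0.55],[[36,44,-110],[0,0,-1.37],0.55],[[36,44,-110],[0,0,-1.5],0.55],[[36,44,-110],[0,0,-1.57],0.55],[[36,44,-110],[0,0,-1.57],0.55]]' && cat >> h.py <<'E'
def clampst(tag,yc):
    im,d,K,T=load(tag); W=pts(d,K,T); q=w2f(W)
    m=(d>0)&(abs(q[...,0])<.006)&(abs(q[...,1]-yc)<.07)&(W[...,2]>.055)&(W[...,2]<.08)
    if m.sum(): print("sleeve y",np.percentile(q[m][:,1],[1,99]).round(4),"top",np.median(W[m][:,2]).round(4))
    for nm,a,b,z0,z1 in(("nut lying",-.1,-.06,.03,.08),("nut up",-.075,-.028,.066,.1),("lug open",.06,.12,.07,.14)):
      m=(d>0)&(q[...,0]>a)&(q[...,0]<b)&(abs(q[...,1]-yc)<.03)&(W[...,2]>z0)&(W[...,2]<z1)
      if m.sum()>30: S=np.c_[q[m],W[m][:,2]]; print(nm,m.sum(),S.min(0).round(3),S.max(0).round(3),S.mean(0).round(3))
    for a in np.arange(-.06,.03,.006):
      m=(d>0)&(abs(q[...,0]-a)<.003)&(abs(abs(q[...,1]-yc)-.007)<.0025)
      if m.sum(): print(round(a,3),np.median(W[m][:,2]).round(4),end=" | ")
    p=tool()[0]; print("\nTCP f",w2f(p).round(4),p[2].round(4))
E
python3 - <<'E'
from h import *
grab("wrist","w19"); clampst("w19",-.135)
x,y=f2w(.072,-.135); go(x,y,.118,np.pi+FY)
E
```

```text
time_s: 26.63
eef_pos: [0.6006, -0.1985, 0.1696]
eef_rot: [-0.004, 0.066, 0.998, 0.001]
wrist_force: [0.7, 1.1, 0.8]
opening: 0.548
sleeve y [-0.1859 -0.0827] top 0.0695
nut lying 908 [-0.086 -0.147  0.032] [-0.06  -0.123  0.058] [-0.074 -0.135  0.051]
lug open 762 [ 0.06  -0.145  0.07 ] [ 0.075 -0.125  0.127] [ 0.065 -0.135  0.108]
-0.06 0.0122 | -0.054 0.0123 | -0.048 0.0506 | -0.042 0.0508 | -0.036 0.0506 | -0.03 0.0333 | -0.024 0.0454 | -0.018 0.049 | -0.012 0.0657 | -0.006 0.0688 | -0.0 0.0698 | 0.006 0.0687 | 0.012 0.0646 | 0.018 0.0477 | 0.024 0.0551 | 
TCP f [ 0.0436 -0.1352] 0.1696
shift [-28.7   0.1  51.4] rot [ 0.001 -0.007  0.003] rows>= 1.4
```

View pics/w19.png

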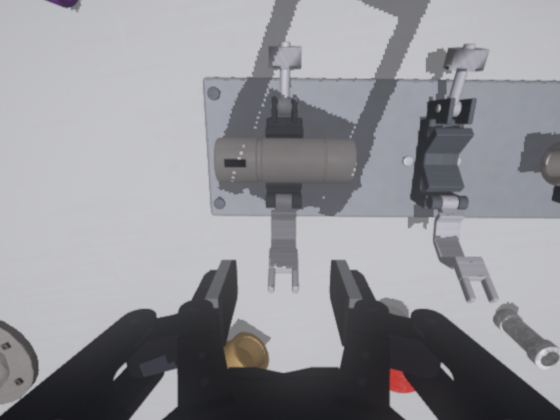

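```bash
python3 -m jog '[[[-26,0,0],[0,-0.007,0],0.55],[[-26,0,20],[0,-0.007,0],0.5],[[-26,0,40],[0,-0.007,0],0.45],[[-26,0,50],[0,-0.007,0],0.4],[[-26,0,50],[0,-0.007,0],0.1],[[-26,0,50],[0,-0.007,0],0.1],[[-26,0,50],[0,-0.007,0],0],[[-26,0,50],[0,-0.007,0],0],[[-26,0,50],[0,-0.007,0],0]]' && python3 - <<'E'
from h import *
p,r,o=tool(); print(w2f(p),p,o["wrist_force"]); grab("wrist","w20")
E
```

```text
time_s: 27.43
eef_pos: [0.6238, -0.2015, 0.1175]
eef_rot: [-0.003, 0.069, 0.998, 0.001]
wrist_force: [-4.8, -2.2, -15.9]
opening: 0.214
[ 0.06703028 -0.13496659] [ 0.62376929 -0.20152344  0.11745028] [ -4.76659016  -2.16442831 -15.90178866]
```

View pics/w20.png

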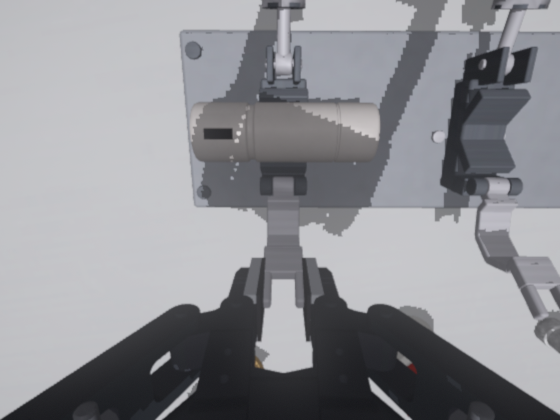

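```bash
python3 -m jog '[[[7,0,-3.5],[0,0,0],0],[[14,0,-6],[0,0,0],0],[[21.4,0,-7.4],[0,0,0],0],[[29,0,-8.3],[0,0,0],0],[[36,0,-8.5],[0,0,0],0],[[44,0,-8],[0,0,0],0],[[51,0,-6.6],[0,0,0],0],[[58,0,-4.5],[0,0,0],0],[[65,0,-1.8],[0,0,0],0],[[72,0,2],[0,0,0],0],[[77.5,0,5.7],[0,0,0],0],[[83.5,0,10.5],[0,0,0],0],[[88.6,0,15.5],[0,0,0],0],[[93.5,0,21],[0,0,0],0],[[97.4,0,27.4],[0,0,0],0],[[101,0,34],[0,0,0],0],[[103.7,0,40.7],[0,0,0],0],[[106.6,0,51],[0,0,0],0],[[106.6,0,51],[0,0,0],0]]' && python3 - <<'E'
from h import *
p,r,o=tool(); print(w2f(p),p,o["wrist_force"])
E
```

```text
time_s: 29.07
eef_pos: [0.5174, -0.1867, 0.069]
eef_rot: [-0.002, 0.069, 0.998, 0.001]
wrist_force: [-5.8, 1.4, 5.8]
opening: 0.215
[-0.04033857 -0.13517464] [ 0.51742931 -0.18669371  0.06895339] [-5.84813906  1.43082747  5.75933282]
```

```bash
python3 -m jog '[[[0,0,-1],[0,0,0],0.3],[[0,0,-1],[0,0,0],0.45],[[0,0,-20],[0,0,0],0.5],[[-2,0,-42],[0,0,0],0.4],[[-2,0,-42],[0,0,0],0],[[-2,0,-42],[0,0,0],0],[[-2,0,-42],[0,0,0],0],[[-2,0,-36],[0,0,0],0],[[-2,0,-28],[0,0,0],0],[[-2,0,-20],[0,0,0],0],[[-2,0,-13],[0,0,0],0],[[-2,0,-7],[0,0,0],0],[[-2,0,-3.5],[0,0,0],0],[[-2,0,-2],[0,0,0],0],[[-2,0,-2],[0,0,0],0]]' && python3 - <<'E'
from h import *
p,r,o=tool(); print(w2f(p),p,o["wrist_force"])
E
```

```text
time_s: 30.32
eef_pos: [0.5182, -0.1866, 0.0723]
eef_rot: [-0.004, 0.068, 0.998, 0.001]
wrist_force: [-12.3, 5.3, 23.7]
opening: 0.001
[-0.03957423 -0.13497137] [ 0.51821458 -0.18659947  0.07226286] [-12.33103946   5.28717534  23.71218958]
```

Seated (24 N at 0.0723, as on the left). Rise and look.

```bash
python3 -m jog '[[[0,0,-40],[0,0,0],0.4],[[0,0,-80],[0,0,0],0.6],[[5,0,-92],[0,0,0],0.6],[[5,0,-92],[0,0,0],0.6],[[5,0,-92],[0,0,0],0.6]]' && python3 - <<'E'
from h import *
grab("wrist","w21"); clampst("w21",-.135)
x,y=f2w(-.0755,-.135); go(x,y,.043,np.pi+FY)
E
```

```text
time_s: 30.73
eef_pos: [0.5143, -0.1864, 0.1644]
eef_rot: [-0.004, 0.069, 0.998, 0.001]
wrist_force: [0.2, 0.1, -0.3]
opening: 0.601
sleeve y [-0.1752 -0.0946] top 0.0704
nut lying 824 [-0.087 -0.147  0.03 ] [-0.06  -0.123  0.058] [-0.077 -0.135  0.05 ]
-0.06 0.245 | -0.054 0.2331 | -0.048 0.0392 | -0.042 0.0586 | -0.036 0.059 | -0.03 0.0589 | -0.024 0.0611 | -0.018 0.0675 | -0.012 0.0734 | -0.006 0.0755 | -0.0 0.0755 | 0.006 0.0754 | 0.012 0.0736 | 0.018 0.0668 | 0.024 0.0595 | 
TCP f [-0.0443 -0.135 ] 0.1631
shift [ 30.   -0.3 120.4] rot [ 0.003 -0.01   0.003] rows>= 3.0
```

View pics/w21.png

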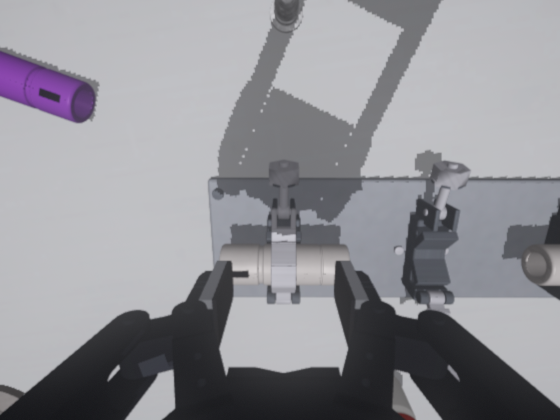

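```bash
python3 -m jog '[[[20,0,30],[0,0,0],0.6],[[30,0,60],[0,0,0],0.6],[[30,0,90],[0,0,0],0.55],[[30,0,108],[0,0,0],0.5],[[30,0,120],[0,0,0],0.5],[[30,0,121],[0,0,0],0.2],[[30,0,121],[0,0,0],0.1],[[30,0,121],[0,0,0],0],[[30,0,121],[0,0,0],0],[[30,0,121],[0,0,0],0]]' && python3 -m jog '[[[-2.4,0,-6],[0,0,0],0],[[-4.2,0,-9],[0,0,0],0],[[-6.3,0,-12],[0,0,0],0],[[-9,0,-15],[0,0,0],0],[[-11.5,0,-17.5],[0,0,0],0],[[-14.5,0,-20],[0,0,0],0],[[-17.5,0,-22],[0,0,0],0],[[-21,0,-24],[0,0,0],0],[[-24.5,0,-25.5],[0,0,0],0],[[-28,0,-26.5],[0,0,0],0],[[-31.5,0,-27],[0,0,0],0],[[-35,0,-27],[0,0,0],0],[[-37,0,-27],[0,0,0],0],[[-37,0,-27],[0,0,0],0]]' && python3 - <<'E'
from h import *
p,r,o=tool(); print(w2f(p),p,o["wrist_force"]); grab("wrist","w22")
E
```

```text
time_s: 31.62
eef_pos: [0.4809, -0.1812, 0.0411]
eef_rot: [-0.007, 0.068, 0.998, 0.002]
wrist_force: [-2.0, -4.8, -15.3]
opening: 0.267
time_s: 32.78
eef_pos: [0.5162, -0.1863, 0.068]
eef_rot: [-0.009, 0.068, 0.998, 0.002]
wrist_force: [-9.8, -2.3, -0.2]
opening: 0.262
[-0.04160111 -0.13497503] [ 0.51620717 -0.18631926  0.06795818] [-9.79604801 -2.32497623 -0.20999887]
```

View pics/w22.png

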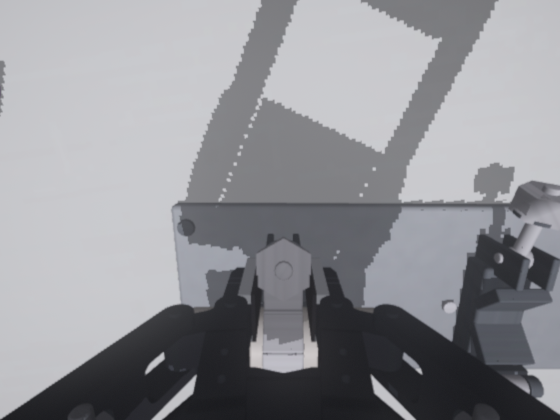

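```bash
python3 -m jog '[[[0.5,0,0],[0,0,0],0.4],[[0.5,0,0],[0,0,0],0.5],[[0.5,0,-20],[0,0,0],0.5],[[10,0,-45],[0,0,0],0.3],[[45,0,-45],[0,0,0],0],[[58,0,-40],[0,0,0],0],[[58,0,-12],[0,0,0],0],[[58,0,-12],[0,0,0],0],[[48,0,-12],[0,0,0],0],[[40,0,-12],[0,0,0],0],[[33,0,-12],[0,0,0],0],[[28,0,-12],[0,0,0],0],[[24,0,-12],[0,0,0],0],[[21,0,-12],[0,0,0],0],[[19,0,-12],[0,0,0],0],[[19,0,-12],[0,0,0],0]]' && python3 - <<'E'
from h import *
p,r,o=tool(); print(w2f(p),p,o["wrist_force"])
E
```

```text
time_s: 34.17
eef_pos: [0.494, -0.183, 0.0798]
eef_rot: [-0.014, 0.067, 0.998, 0.003]
wrist_force: [-17.7, 0.2, 12.3]
opening: -0.001
[-0.06407111 -0.13480645] [ 0.49398218 -0.18300567  0.07977017] [-17.69986811   0.16091306  12.2697153 ]
```

```bash
python3 -m jog '[[[6,0,0],[0,0,0],0],[[20,0,-30],[0,0,0],0],[[0,0,-70],[0,0,0],0.4],[[-40,0,-100],[0,0,0],0.8],[[-80,0,-100],[0.01,0.02,0],1],[[-115,0,-100],[0.01,0.02,0],1],[[-115,0,-100],[0.01,0.02,0],1],[[-115,0,-100],[0.01,0.02,0],1]]' && python3 - <<'E'
from h import *
grab("wrist","w23");crop("w23",160,0,240,180,3.3,"w23c"); clampst("w23",-.135)
grab("side","s23"); grab("scene","c23"); crop("s23",160,120,240,220,2.7,"s23c"); tubes("s23")
go(.493,.284,.17,2.82)
E
```

```text
time_s: 34.83
eef_pos: [0.6123, -0.199, 0.175]
eef_rot: [-0.025, 0.067, 0.997, -0.001]
wrist_force: [-0.9, 0.3, -0.9]
opening: 0.845
sleeve y [-0.186  -0.0825] top 0.0702
nut up 1113 [-0.055 -0.147  0.067] [-0.028 -0.123  0.082] [-0.041 -0.135  0.077]
-0.06 0.0124 | -0.054 0.0771 | -0.048 0.0772 | -0.042 0.0771 | -0.036 0.0772 | -0.03 0.0599 | -0.024 0.0596 | -0.018 0.0678 | -0.012 0.0737 | -0.006 0.0755 | -0.0 0.0755 | 0.006 0.0755 | 0.012 0.0725 | 0.018 0.0661 | 0.024 0.0594 | 
TCP f [ 0.0538 -0.134 ] 0.1752
[  0  33  91  11 487] [-304.8 2576.6] [ 90.1 567.5] 90.0 0.045
[ 367   52   90   27 1554] [1758.2 1369.4] [381.6 440. ] 88.9 0.045
[ 338  128  177  147 1928] [1057.3   64.7] [103.8 954.9] 3.8 0.045
[ 154  137  124   24 1153] [488.4 487.6] [473.5 113.1] 0.1 0.045
[254 219  47  18 421] [557.2 -42.1] [135.9  85.7] 0.2 0.045
[  34  231   82   48 1284] [  9.4 -46.2] [218.6 137.8] 14.1 0.045
[365 253  55  25 604] [ 796.  -304.8] [ 36.8 141.8] 53.2 0.045
[229 300  27  41 563] [ 378.8 -388.7] [110.6  34.7] 61.8 0.035
[ 391  322   57   42 1837] [ 732.5 -556.8] [118.7 117.5] 45.7 0.034
[481 339  68  47 887] [ 876.4 -672. ] [ 19.6 135.4] 28.8 0.045
[327 349  53  32 929] [ 567.9 -582.4] [117.2  39.6] 4.9 0.042
[440 389  26  29 410] [ 706.5 -726.7] [37.2 42.1] 42.7 0.045
[ 321  392   67   28 1111] [ 525.8 -683.6] [ 58.7 119.3] 50.8 0.024
shift [180.  462.8  12.6] rot [-0.01  -0.05   0.187] rows>= 11.9
```

View pics/w23c.png

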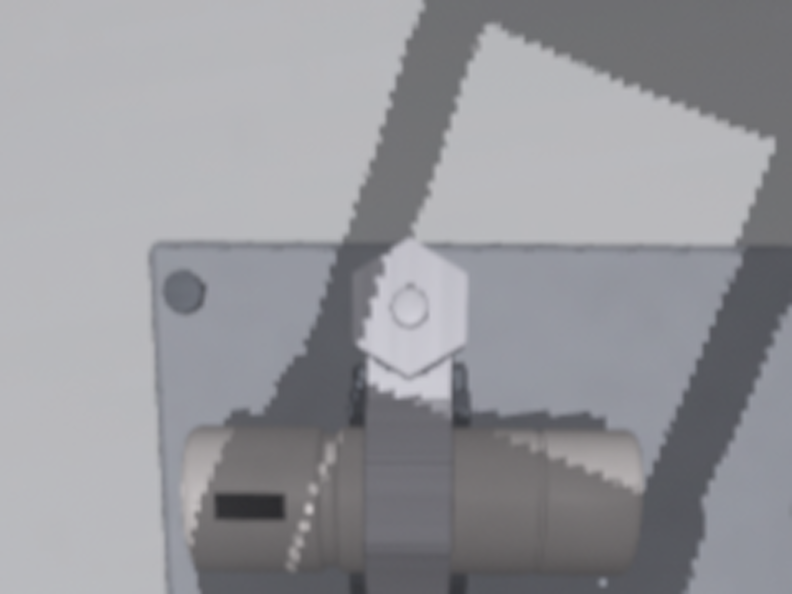

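View pics/s23c.png

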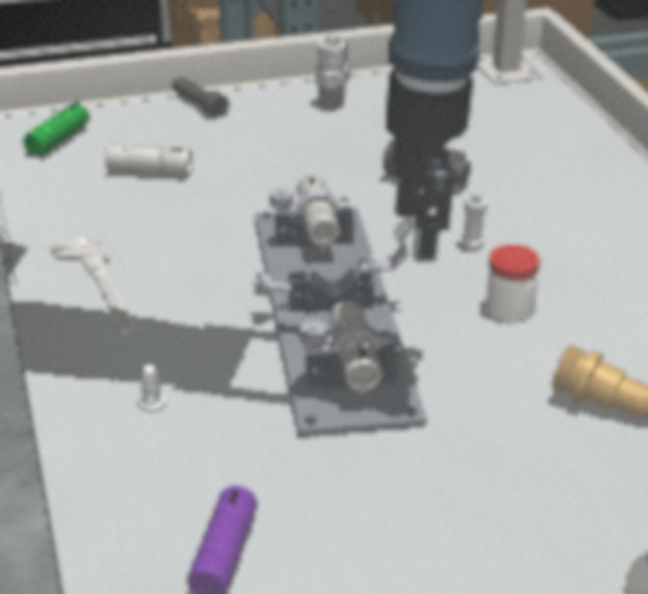

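```bash
python3 -m jog '[[[180,463,12],[-0.01,-0.05,0.187],1],[[180,463,12],[-0.01,-0.05,0.187],1],[[180,463,12],[-0.01,-0.05,0.187],1],[[180,463,12],[-0.01,-0.05,0.187],1],[[180,463,12],[-0.01,-0.05,0.187],1],[[180,463,12],[-0.01,-0.05,0.187],1],[[180,463,12],[-0.01,-0.05,0.187],1],[[180,463,12],[-0.01,-0.05,0.187],1],[[180,463,12],[-0.01,-0.05,0.187],1],[[180,463,12],[-0.01,-0.05,0.187],1],[[180,463,12],[-0.01,-0.05,0.187],1],[[180,463,12],[-0.01,-0.05,0.187],1],[[180,463,12],[-0.01,-0.05,0.187],1],[[180,463,12],[-0.01,-0.05,0.187],1]]' && python3 - <<'E'
from h import *
grab("wrist","w24"); tubes("w24"); p,r,o=tool(); print(p,o["q"].round(2))
E
```

```text
time_s: 36.15
eef_pos: [0.4914, 0.2855, 0.1712]
eef_rot: [0.001, 0.158, 0.987, -0.0]
wrist_force: [0.7, 0.0, 0.6]
opening: 1.003
[414   0  47  16 426] [377.4 447. ] [29.2  7.1] 61.0 0.032
[ 447    0  113  335 7389] [566.1 482.5] [ 98.9 338.2] 89.7 0.035
[ 269   72   51  131 5022] [440. 311.] [ 34.8 106. ] 66.5 0.038
[   0  284  158  101 5700] [535.8  27.2] [ 68.7 203.8] 8.6 0.045
[177 317  32  58 928] [623.3 129.2] [27.5 77.6] 81.7 0.018
[0.49215006 0.28409222 0.17107044] [ 0.32  0.24  1.69 -0.    1.21 -0.94]
```

View pics/w24.png

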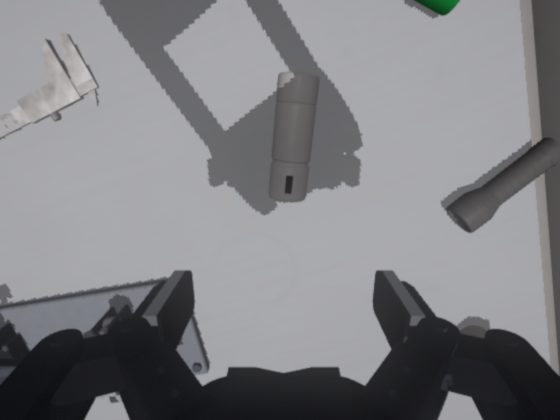

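```bash
python3 - <<'E'
from h import *
go(.4721,.2970,.0225,2.731)
E
```

```text
shift [ 23.3   6.  148.5] rot [-0.     0.001  0.091] rows>= 3.6
```

```bash
python3 -m jog '[[[23,6,50],[0,0,0.09],1],[[23,6,90],[0,0,0.09],1],[[23,6,120],[0,0,0.09],0.8],[[23,6,138],[0,0,0.09],0.8],[[23,6,147],[0,0,0.09],0.8],[[23,6,148],[0,0,0.09],0.3],[[23,6,148],[0,0,0.09],0.3],[[23,6,148],[0,0,0.09],0.2],[[23,6,148],[0,0,0.09],0],[[23,6,148],[0,0,0.09],0],[[23,6,148],[0,0,0.09],0],[[23,6,148],[0,0,0.09],0]]' && python3 -m jog '[[[0,0,-25],[0,0,0],0],[[0,0,-65],[0,0,0],0],[[0,0,-105],[0,0,0],0],[[0,0,-145],[0,0,0],0],[[0,0,-145],[0,0,0],0],[[0,0,-145],[0,0,0],0]]' && python3 - <<'E'
from h import *
grab("wrist","w25"); held("w25")
x,y=f2w(0,-.0355); go(x,y,.175,np.pi/2+FY)
E
```

```text
time_s: 37.2
eef_pos: [0.4744, 0.2971, 0.0253]
eef_rot: [0.003, 0.203, 0.979, 0.0]
wrist_force: [1.4, -2.8, 6.6]
opening: 0.387
time_s: 37.7
eef_pos: [0.4756, 0.298, 0.1741]
eef_rot: [0.006, 0.203, 0.979, 0.003]
wrist_force: [-0.3, 0.0, -3.8]
opening: 0.383
x range [-14.8  88.7]
top z [(-20, np.float64(-11.5)), (-10, np.float64(-12.7)), (0, np.float64(-12.7)), (10, np.float64(-12.4)), (20, np.float64(-12.0)), (30, np.float64(-12.2)), (40, np.float64(-12.2)), (50, np.float64(-12.1)), (60, np.float64(-12.0)), (70, np.float64(-11.7)), (80, np.float64(-11.8))]
y at 30 [-15.4  17.7]
y at 45 [-15.5  17.6]
y at 60 [-15.5  17.5]
y at 75 [-15.6  17.4]
shift [-245.  -319.9   -3.2] rot [0.007 0.003 1.302] rows>= 10.4
```

```bash
python3 -m jog '[[[-23,-30,-3],[0,0,0.1],0],[[-46,-60,-3],[0,0,0.2],0],[[-69,-90,-3],[0,0,0.31],0],[[-92,-120,-3],[0,0,0.42],0],[[-115,-150,-3],[0,0,0.53],0],[[-138,-180,-3],[0,0,0.64],0],[[-161,-210,-3],[0,0,0.75],0],[[-184,-240,-3],[0,0,0.86],0],[[-207,-270,-3],[0,0,0.97],0],[[-230,-300,-3],[0,0,1.08],0],[[-245,-320,-3],[0,0,1.19],0],[[-245,-320,-3],[0.007,0.003,1.302],0],[[-245,-320,-3],[0.007,0.003,1.302],0],[[-245,-320,-3],[0.007,0.003,1.302],0],[[-245,-320,-3],[0.007,0.003,1.302],0]]' && python3 - <<'E'
from h import *
x,y=f2w(0.0,-.0357)
for z in (.09,.061): go(x,y,z,np.pi*.5+FY)
print(get_obs()["opening"],get_obs()["q"].round(2)); grab("wrist","w26"); held("w26")
E
```

```text
time_s: 39.0
eef_pos: [0.5702, -0.0926, 0.1733]
eef_rot: [-0.001, 0.754, 0.657, -0.0]
wrist_force: [0.0, 0.6, -2.8]
opening: 0.384
shift [-1.2  1.4 83.3] rot [-0.002 -0.001  0.004] rows>= 2.0
shift [ -1.3   1.5 112.3] rot [-0.002 -0.001  0.004] rows>= 2.7
0.3836888749948895 [-0.37  0.26  1.66  0.    1.22 -0.23]
x range [-13.8  89.9]
top z [(-10, np.float64(-9.5)), (0, np.float64(-9.8)), (10, np.float64(-9.4)), (20, np.float64(-8.6)), (30, np.float64(-9.3)), (40, np.float64(-9.3)), (50, np.float64(-9.1)), (60, np.float64(-9.0)), (70, np.float64(-8.9)), (80, np.float64(-9.1))]
y at 30 [-16.7  16.3]
y at 45 [-16.8  16.3]
y at 60 [-16.9  16.2]
y at 75 [-17.   16.1]
```

View pics/w26.png

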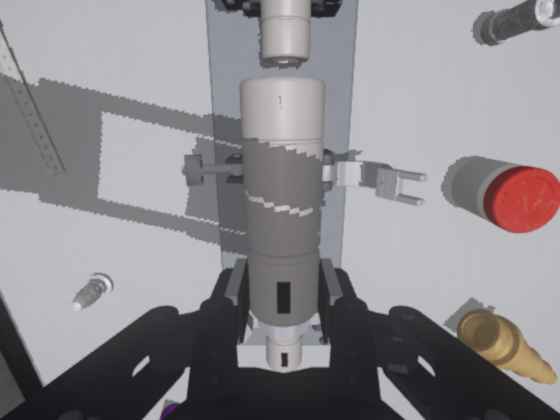

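```bash
python3 -m jog '[[[-2,2,40],[0,0,0],0],[[-2,2,76],[0,0,0],0],[[-2,2,94],[0,0,0],0],[[-2,2,103],[0,0,0],0],[[-2,2,108],[0,0,0],0],[[-2,2,108],[0,0,0],0]]' && python3 - <<'E'
from h import *
p,r,o=tool(); print(p, w2f(p), o["wrist_force"])
grab("wrist","w27"); held("w27"); blk("w27",1)
E
```

```text
time_s: 39.55
eef_pos: [0.572, -0.094, 0.0654]
eef_rot: [-0.001, 0.753, 0.658, -0.0]
wrist_force: [-1.0, -0.3, -2.2]
opening: 0.382
[ 0.57195315 -0.09396685  0.06540622] [ 0.0006627  -0.03572608] [-0.97440951 -0.30486755 -2.17168649]
x range [-13.4  90.4]
top z [(-10, np.float64(-8.6)), (0, np.float64(-9.0)), (10, np.float64(-8.7)), (20, np.float64(-7.9)), (30, np.float64(-8.5)), (40, np.float64(-8.5)), (50, np.float64(-8.4)), (60, np.float64(-8.4)), (70, np.float64(-8.2)), (80, np.float64(-8.3))]
y at 30 [-17.3  15.7]
y at 45 [-17.4  15.6]
y at 60 [-17.6  15.5]
y at 75 [-17.7  15.4]
block x [21.1 22.6 36.8 49.7 50.4] 0.0458
block x [21.3 22.8 37.1 50.4 50.7] 0.0469
```

View pics/w27.png

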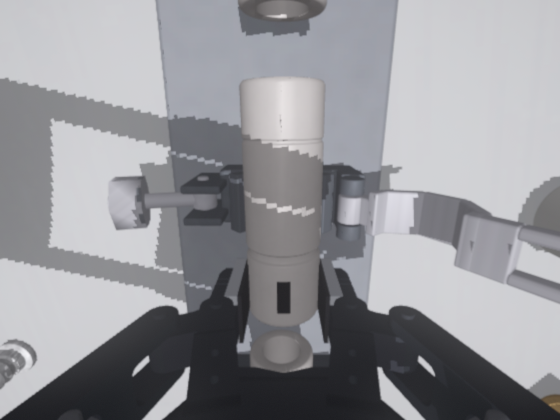

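```bash
python3 -m jog '[[[-1.5,0,1],[0,0,0],0],[[-1.6,0,2.5],[0,0,0],0],[[-1.6,0,4],[0,0,0],0],[[-1.6,0,5],[0,0,0],0],[[-1.6,0,5],[0,0,0],0]]' && python3 - <<'E'
from h import *
p,r,o=tool(); print(p, w2f(p), o["wrist_force"])
grab("wrist","w28"); held("w28"); blk("w28",1)
E
```

```text
time_s: 40.02
eef_pos: [0.5726, -0.0961, 0.062]
eef_rot: [-0.0, 0.753, 0.658, 0.0]
wrist_force: [-1.0, 0.2, -0.2]
opening: 0.384
[ 0.5725711  -0.09610818  0.06197723] [ 0.00157443 -0.03775978] [-0.95303527  0.16788316 -0.15318964]
x range [-14.2  90.1]
top z [(-10, np.float64(-9.9)), (0, np.float64(-10.1)), (10, np.float64(-9.8)), (20, np.float64(-9.4)), (30, np.float64(-9.9)), (40, np.float64(-9.9)), (50, np.float64(-9.9)), (60, np.float64(-9.9)), (70, np.float64(-9.7)), (80, np.float64(-9.9))]
y at 30 [-23.8  19.7]
y at 45 [-23.6  19.5]
y at 60 [-16.7  16.4]
y at 75 [-16.8  16.3]
block x [22.9 24.1 38.4 51.4 52.1] 0.0457
block x [23.2 24.6 38.8 52.1 52.5] 0.0467
```

```bash
python3 -m jog '[[[0,0,2],[0,0,0],0],[[0,0,2],[0,0,0],0.55],[[0,0,2],[0,0,0],0.7],[[0,0,2],[0,0,0],0.8],[[0,0,2],[0,0,0],0.8],[[0,0,-40],[0,0,0],0.8],[[0,0,-80],[0,0,0],0.8],[[0,0,-110],[0,0,-0.12],0.55],[[20,20,-110],[0,0,-0.25],0.55],[[38,42,-110],[0,0,-0.37],0.55],[[38,42,-110],[0,0,-0.5],0.55],[[38,42,-110],[0,0,-0.62],0.55],[[38,42,-110],[0,0,-0.75],0.55],[[38,42,-110],[0,0,-0.87],0.55],[[38,42,-110],[0,0,-1],0.55],[[38,42,-110],[0,0,-1.12],0.55],[[38,42,-110],[0,0,-1.25],0.55],[[38,42,-110],[0,0,-1.37],0.55],[[38,42,-110],[0,0,-1.5],0.55],[[38,42,-110],[0,0,-1.57],0.55]]' && python3 - <<'E'
from h import *
grab("wrist","w29"); clampst("w29",0)
x,y=f2w(.072,0); go(x,y,.118,np.pi+FY)
E
```

```text
time_s: 41.73
eef_pos: [0.6193, -0.0641, 0.1718]
eef_rot: [-0.0, 0.065, 0.998, 0.0]
wrist_force: [-0.7, -0.6, 0.6]
opening: 0.548
sleeve y [-0.0516  0.0516] top 0.0695
nut lying 941 [-0.086 -0.012  0.034] [-0.06   0.012  0.06 ] [-0.073 -0.     0.052]
lug open 1087 [ 0.062 -0.01   0.07 ] [0.087 0.01  0.119] [ 0.071 -0.     0.101]
-0.06 0.0123 | -0.054 0.0122 | -0.048 0.0503 | -0.042 0.0505 | -0.036 0.0507 | -0.03 0.0334 | -0.024 0.0451 | -0.018 0.0484 | -0.012 0.0654 | -0.006 0.0688 | -0.0 0.0697 | 0.006 0.0686 | 0.012 0.0651 | 0.018 0.0477 | 0.024 0.0525 | 
TCP f [0.0434 0.0005] 0.1718
shift [-28.6  -0.9  53.8] rot [ 0.001 -0.     0.013] rows>= 1.5
```

View pics/w29.png

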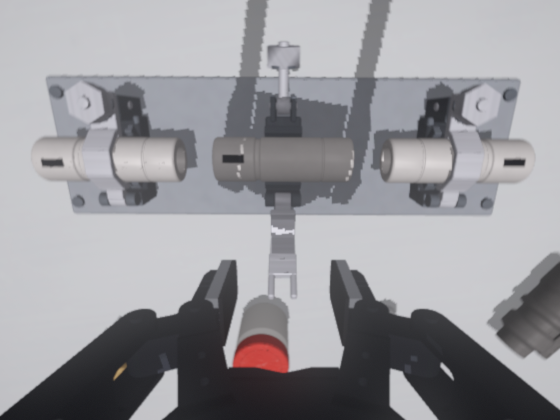

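```bash
python3 -m jog '[[[-32.5,-1,0],[0,0,0.013],0.55],[[-32.5,-1,25],[0,0,0.013],0.5],[[-32.5,-1,45],[0,0,0.013],0.45],[[-32.5,-1,58],[0,0,0.013],0.4],[[-32.5,-1,58],[0,0,0.013],0.1],[[-32.5,-1,58],[0,0,0.013],0.1],[[-32.5,-1,58],[0,0,0.013],0],[[-32.5,-1,58],[0,0,0.013],0],[[-32.5,-1,58],[0,0,0.013],0]]' && python3 - <<'E'
from h import *
p,r,o=tool(); print(w2f(p),p,o["wrist_force"])
E
```

```text
time_s: 42.53
eef_pos: [0.6486, -0.0688, 0.1116]
eef_rot: [-0.003, 0.071, 0.998, 0.001]
wrist_force: [-4.4, -0.5, -13.0]
opening: 0.215
[ 7.30016919e-02 -3.89293136e-05] [ 0.64857689 -0.06876157  0.11164905] [ -4.37814065  -0.52489837 -12.9633747 ]
```

```bash
python3 -m jog '[[[11,0,-6],[0,0,0],0],[[18,0,-9],[0,0,0],0],[[25,0,-11],[0,0,0],0],[[33,0,-12.3],[0,0,0],0],[[40,0,-12.5],[0,0,0],0],[[47,0,-12.3],[0,0,0],0],[[54,0,-11.3],[0,0,0],0],[[61,0,-9.6],[0,0,0],0],[[68.5,0,-7.2],[0,0,0],0],[[75.5,0,-4],[0,0,0],0],[[81.7,0,-0.4],[0,0,0],0],[[87.5,0,4],[0,0,0],0],[[93,0,9],[0,0,0],0],[[98,0,14.5],[0,0,0],0],[[102.6,0,20.2],[0,0,0],0],[[106.5,0,26.5],[0,0,0],0],[[109.6,0,33],[0,0,0],0],[[113,0,43.5],[0,0,0],0],[[113,0,43.5],[0,0,0],0]]' && python3 - <<'E'
from h import *
p,r,o=tool(); print(w2f(p),p,o["wrist_force"],o["opening"])
E
```

```text
time_s: 44.12
eef_pos: [0.5373, -0.0531, 0.0706]
eef_rot: [-0.002, 0.071, 0.998, 0.0]
wrist_force: [-0.1, -0.4, 4.2]
opening: 0.212
[-0.03937025 -0.00013265] [ 0.53729912 -0.053118    0.07064188] [-0.13246954 -0.44150312  4.1986202 ] 0.21197487702765938
```

```bash
python3 -m jog '[[[0,0,-1],[0,0,0],0.3],[[0,0,-1],[0,0,0],0.45],[[0,0,-20],[0,0,0],0.5],[[-1,0,-42],[0,0,0],0.4],[[-1,0,-42],[0,0,0],0],[[-1,0,-42],[0,0,0],0],[[-1,0,-42],[0,0,0],0],[[-1,0,-36],[0,0,0],0],[[-1,0,-28],[0,0,0],0],[[-1,0,-20],[0,0,0],0],[[-1,0,-12],[0,0,0],0],[[-1,0,-5],[0,0,0],0],[[-1,0,-2],[0,0,0],0],[[-1,0,-0.5],[0,0,0],0],[[-1,0,-0.5],[0,0,0],0]]' && python3 - <<'E'
from h import *
p,r,o=tool(); print(w2f(p),p,o["wrist_force"])
E
python3 -m jog '[[[0,0,-40],[0,0,0],0.4],[[0,0,-80],[0,0,0],0.6],[[5,0,-92],[0,0,0],0.6],[[5,0,-92],[0,0,0],0.6],[[5,0,-92],[0,0,0],0.6]]' && python3 - <<'E'
from h import *
grab("wrist","w31"); clampst("w31",0)
x,y=f2w(-.0765,0); go(x,y,.042,np.pi+FY)
E
```

```text
time_s: 45.37
eef_pos: [0.5372, -0.053, 0.0722]
eef_rot: [-0.003, 0.07, 0.998, 0.0]
wrist_force: [-12.8, 1.2, 23.2]
opening: 0.004
[-3.95263591e-02 -2.89212349e-05] [ 0.53715908 -0.05299344  0.07220488] [-12.78673079   1.18995826  23.2492279 ]
time_s: 45.78
eef_pos: [0.5331, -0.0524, 0.1642]
eef_rot: [-0.003, 0.07, 0.998, 0.0]
wrist_force: [-0.4, 0.9, 0.4]
opening: 0.598
sleeve y [-0.0401  0.04  ] top 0.0703
nut lying 837 [-0.086 -0.012  0.032] [-0.06   0.012  0.059] [-0.076 -0.     0.051]
-0.06 0.2459 | -0.054 0.2328 | -0.048 0.0385 | -0.042 0.0585 | -0.036 0.0588 | -0.03 0.0589 | -0.024 0.0607 | -0.018 0.0677 | -0.012 0.0734 | -0.006 0.0756 | -0.0 0.0755 | 0.006 0.0754 | 0.012 0.0736 | 0.018 0.0668 | 0.024 0.0596 | 
TCP f [-0.0445  0.    ] 0.163
shift [ 3.100e+01 -1.000e-01  1.212e+02] rot [ 0.    -0.008 -0.   ] rows>= 3.0
```

View pics/w31.png

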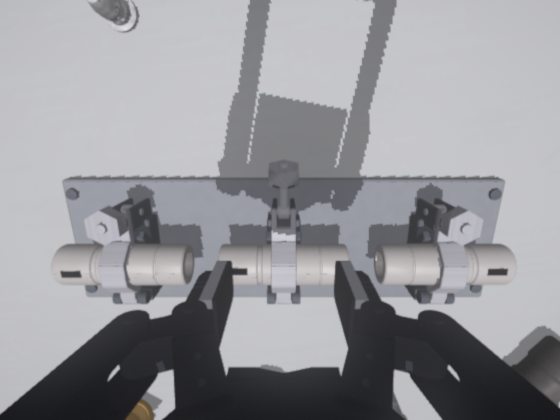

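Mid cap is closed. Now the mid bolt, same way (fingers clear of the neighbours' nuts).

```bash
python3 -m jog '[[[20,0,30],[0,0,0],0.6],[[31,0,60],[0,0,0],0.6],[[31,0,90],[0,0,0],0.55],[[31,0,108],[0,0,0],0.5],[[31,0,120],[0,0,0],0.5],[[31,0,121],[0,0,0],0.2],[[31,0,121],[0,0,0],0.1],[[31,0,121],[0,0,0],0],[[31,0,121],[0,0,0],0],[[31,0,121],[0,0,0],0]]' && python3 -m jog '[[[-2.4,0,-6],[0,0,0],0],[[-4.2,0,-9],[0,0,0],0],[[-6.3,0,-12],[0,0,0],0],[[-9,0,-15],[0,0,0],0],[[-11.5,0,-17.5],[0,0,0],0],[[-14.5,0,-20],[0,0,0],0],[[-17.5,0,-22],[0,0,0],0],[[-21,0,-24],[0,0,0],0],[[-24.5,0,-25.5],[0,0,0],0],[[-28,0,-26.5],[0,0,0],0],[[-31.5,0,-27],[0,0,0],0],[[-35,0,-27],[0,0,0],0],[[-37,0,-27],[0,0,0],0],[[-37,0,-27],[0,0,0],0]]' && python3 - <<'E'
from h import *
p,r,o=tool(); print(w2f(p),p,o["wrist_force"]); grab("wrist","w32")
E
```

```text
time_s: 46.67
eef_pos: [0.4981, -0.0474, 0.0407]
eef_rot: [-0.007, 0.07, 0.998, 0.001]
wrist_force: [-6.4, -3.4, -7.5]
opening: 0.272
time_s: 47.83
eef_pos: [0.5341, -0.0525, 0.0683]
eef_rot: [-0.008, 0.07, 0.998, 0.001]
wrist_force: [-9.9, -2.7, 0.8]
opening: 0.265
[-4.26384265e-02 -2.11975147e-06] [ 0.53408143 -0.05253109  0.06829389] [-9.86072284 -2.69893401  0.8439811 ]
```

View pics/w32.png

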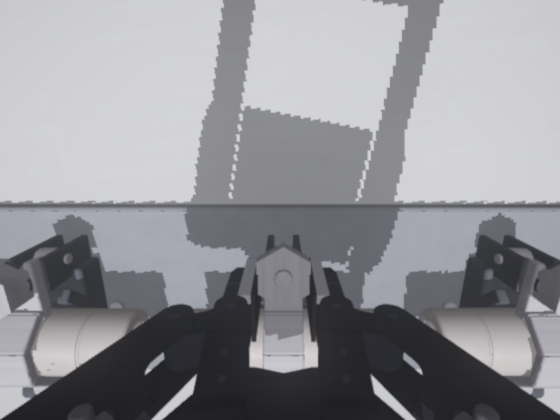

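```bash
python3 -m jog '[[[0.5,0,0],[0,0,0],0.4],[[0.5,0,0],[0,0,0],0.5],[[0.5,0,-20],[0,0,0],0.5],[[10,0,-45],[0,0,0],0.3],[[45,0,-45],[0,0,0],0],[[57,0,-40],[0,0,0],0],[[57,0,-12],[0,0,0],0],[[57,0,-12],[0,0,0],0],[[47,0,-12],[0,0,0],0],[[39,0,-12],[0,0,0],0],[[32,0,-12],[0,0,0],0],[[27,0,-12],[0,0,0],0],[[23,0,-12],[0,0,0],0],[[20,0,-12],[0,0,0],0],[[18,0,-12],[0,0,0],0],[[18,0,-12],[0,0,0],0]]' && python3 - <<'E'
from h import *
p,r,o=tool(); print(w2f(p),p,o["wrist_force"])
E
python3 -m jog '[[[6,0,0],[0,0,0],0],[[20,0,-30],[0,0,0],0],[[0,0,-70],[0,0,0],0.4],[[-40,0,-100],[0,0,0],0.8],[[-80,0,-120],[0.01,0.02,0],1],[[-115,0,-140],[0.01,0.02,0],1],[[-125,0,-160],[0.01,0.02,0],1],[[-125,0,-160],[0.01,0.02,0],1],[[-125,0,-160],[0.01,0.02,0],1]]' && python3 - <<'E'
from h import *
grab("wrist","w33"); 
for y in (.135,0,-.135): clampst("w33",y)
grab("side","s33"); grab("scene","c33"); crop("c33",120,130,270,200,2.9,"c33c")
crop("w33",120,20,330,220,2.4,"w33c")
E
```

```text
time_s: 49.22
eef_pos: [0.5128, -0.0492, 0.0797]
eef_rot: [-0.013, 0.07, 0.997, 0.001]
wrist_force: [-14.7, 0.7, 10.1]
opening: 0.001
[-0.06413525  0.00028826] [ 0.5128371  -0.0492332   0.07972114] [-14.66856334   0.71576452  10.1125947 ]
time_s: 49.97
eef_pos: [0.6428, -0.0677, 0.238]
eef_rot: [-0.022, 0.07, 0.997, -0.003]
wrist_force: [-0.7, 0.3, -0.6]
opening: 0.979
sleeve y [0.082 0.186] top 0.0699
nut up 851 [-0.054  0.122  0.066] [-0.028  0.147  0.081] [-0.041  0.133  0.076]
-0.06 0.0122 | -0.054 0.0122 | -0.048 0.0765 | -0.042 0.0771 | -0.036 0.077 | -0.03 0.0607 | -0.024 0.0601 | -0.018 0.0672 | -0.012 0.0735 | -0.006 0.0757 | -0.0 0.0757 | 0.006 0.0756 | 0.012 0.0732 | 0.018 0.0669 | 0.024 0.0589 | 
TCP f [0.0653 0.0004] 0.2361
sleeve y [-0.0518  0.0516] top 0.0701
nut up 705 [-0.054 -0.012  0.066] [-0.028  0.012  0.082] [-0.041 -0.     0.077]
-0.06 0.0121 | -0.054 0.0772 | -0.048 0.0772 | -0.042 0.0772 | -0.036 0.0771 | -0.03 0.0601 | -0.024 0.06 | -0.018 0.0676 | -0.012 0.0732 | -0.006 0.0755 | -0.0 0.0757 | 0.006 0.0753 | 0.012 0.073 | 0.018 0.0673 | 0.024 0.06 | 
TCP f [0.0653 0.0004] 0.2361
sleeve y [-0.1851 -0.0814] top 0.0702
nut up 825 [-0.055 -0.147  0.066] [-0.028 -0.122  0.082] [-0.041 -0.133  0.076]
-0.06 0.0125 | -0.054 0.0126 | -0.048 0.0771 | -0.042 0.0771 | -0.036 0.077 | -0.03 0.0602 | -0.024 0.0594 | -0.018 0.0669 | -0.012 0.0737 | -0.006 0.0754 | -0.0 0.0754 | 0.006 0.0753 | 0.012 0.0726 | 0.018 0.0657 | 0.024 0.0582 | 
TCP f [0.0653 0.0004] 0.2361
```

View pics/w33c.png

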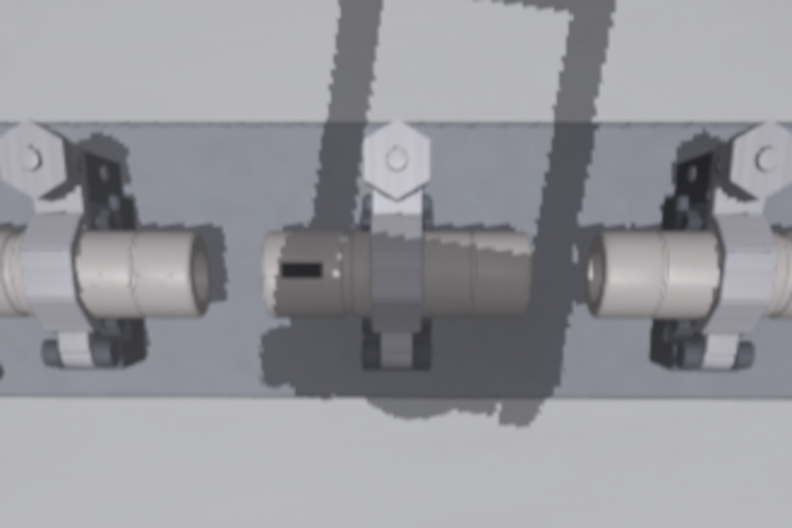

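View pics/c33c.png

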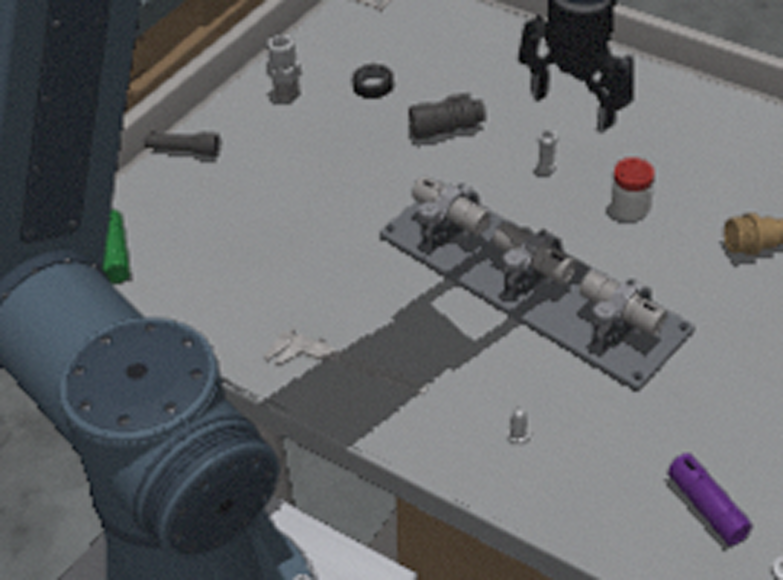

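View pics/s33.png

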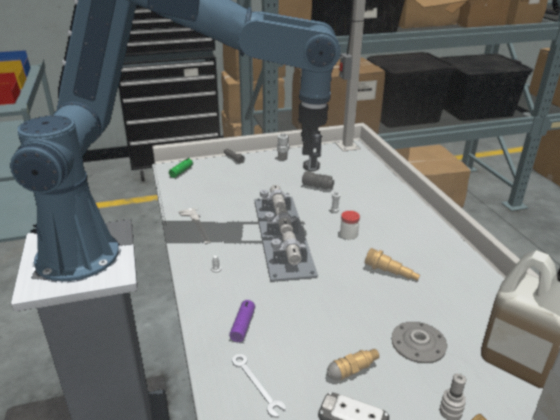

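```bash
python3 -c "
from bench import *
print(get_obs()['time_s']); print(hand_in())"
```

```text
50.1167
the job is handed in; nothing more can be done
None
```

I clamped all three grey sleeves within reach into the fixture and handed the job in at 50 s. The two outer saddles were filled first, then the middle one. Each has its hinged half down and its bolt upright in the slot.

The last wrist picture showed the same for all three clamps:

| Check | Left | Middle | Right |
|---|---|---|---|
| Sleeve centre along the row (should be 135 / 0 / −135 mm) | 134 mm | 0 mm | −133 mm |
| Top of sleeve (69.5 mm when seated) | 69.9 mm | 70.1 mm | 70.2 mm |
| Nut, in front of the saddle (41 mm when upright) | 41 mm | 41 mm | 41 mm |

- **Lugs:** each lug's top face was at about 59 mm just after closing, as it should be when closed.
- **Centring:** the outer two sleeves read 1 to 2 mm off in the table, but that is measured in my estimate of the fixture's position. Against the saddle blocks themselves, before release, all three matched to about 0.5 mm.
- **Corrections:** on the left clamp, the pinch left the hinged half about 11 mm short and the bolt about 0.3 rad short of upright. I pressed and pushed both home with closed fingers and finished the other two clamps the same way.
- **Left alone:** the bystanders and the green and purple look-alikes appeared to be in their original places. A fourth grey tube of about the same size lay at roughly (0.54, −0.86), about 1.0 m away. I took it as not part of the job because it was out of reach and well away from the fixture.

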